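# Set up the grinder bench for sharpening

### The job

Get the grinder bench ready for sharpening. First, before moving anything, press the red stop paddle down to its stop and hold it there for a moment; next lift the orange lamp by its handle off the black charging dock and stand it gently, upright, on the yellow mat. Only then, in any order, swap the red and blue jars so that each stands upright with its whole foot on the pad of its own colour, and lay all the chisels flat in the aluminium tray; leave the mug, the spray can and the cardboard box alone, and keep the lamp upright throughout.

Things in the scene. Friction and masses are not known exactly. Their poses are not given: they have to be found in the camera images.
- paddle (a joint): red stop paddle, a flat plate 100 x 80 x 8 mm hinged along its far (+x) edge on a grey box fixed to the bench, front edge sprung up about 30 mm; 0 rad = up (at rest), 0.28 rad = pressed down to its stop; needs about 6 N to start and 12 N at the stop at the press point, and springs back up when released
- paddle_press (a point): the point on the paddle's upper face to press straight down on with closed fingers: on the middle line, 80 mm in front of the hinge, about 68 mm above the bench at rest and 46 mm with the paddle at its stop (it moves down 22 mm)
- dock: black round charging dock, 120 mm diameter, 26 mm high, fixed; the lamp's foot stands in its round recess (104 mm wide, floor 18 mm above the bench, rim 8 mm above that floor). Origin: centre of its underside
- lamp: cordless lamp, 0.4 to 0.65 kg; origin: centre of its underside, z up. Black foot 90 mm diameter, clear middle, orange cap 84 mm wide, its top at z = 130 mm. Black handle bar 16 x 16 mm in section, 86 mm long along the lamp's y, centred at z = 178 mm, on end posts 66 mm apart (40 mm free under the bar): pinch its middle from above, fingers closing along the lamp's x
- lamp_mat: yellow round mat, 140 mm diameter, 3 mm thick, fixed; where the lamp goes. Origin: centre of its underside
- red_pad: red round pad, 110 mm diameter, 3 mm thick, fixed. Origin: centre of its underside
- blue_pad: blue round pad, 110 mm diameter, 3 mm thick, fixed. Origin: centre of its underside
- red_jar: closed white jar with a red lid and red label, 64 mm diameter, 75 mm high, 0.25 to 0.5 kg; starts on the blue pad. Origin: centre of its underside, z up
- blue_jar: closed white jar with a blue lid and blue label, 64 mm diameter, 75 mm high, 0.25 to 0.5 kg; starts on the red pad. Origin: centre of its underside, z up
- tray: open aluminium tray fixed to the bench, outside 180 mm (its x) x 230 mm (its y), 28 mm high, walls and floor 5 mm. Origin: centre of its underside
- chisel1: chisel lying on the bench (2 to 4 of the four are present), 140 mm long along its x, 0.22 kg: yellow grip 20 x 20 mm from x = -70 to +5 mm, a 16 mm square steel shank to +45, a blade 34 mm wide (y), 7 mm thick to +70. Origin: under its middle, level with the grip's underside, z up. Grip it across its y near the middle
- chisel2: a chisel like chisel1
- chisel3: a chisel like chisel1
- chisel4: a chisel like chisel1
- mug: blue ceramic mug, 80 mm wide, 90 mm high; leave alone. Origin: centre of its underside
- spray_can: spray can with a green label, 60 mm diameter, 170 mm high; leave alone. Origin: centre of its underside
- screw_box: cardboard box 60 x 80 x 45 mm; leave alone. Origin: centre of its underside
Mind the look-alikes: they are no part of the job. Of the things that look like the part that bears paddle, the middle-sized one is meant.

How it is judged (in metres and radians):
On the way, in this order (a step that is already met when the one before it is completed fails the run):
1. the stop paddle is pressed to its stop, before jars, chisels or lamp have been moved (value of joint paddle above 0.25 rad and distance of lamp from where it was at the start of the episode below 0.03 m and distance of each of red_jar, blue_jar, chisel1, chisel2, chisel3, chisel4 from where it was at the start of the episode below 0.08 m), for 0.3 s.
2. the lamp stands upright on the yellow mat, let go, before jars or chisels have been moved (horizontal distance between lamp and lamp_mat below 0.025 m and height (world z) of lamp below 0.01 m and angle between lamp's own z axis and vertical below 0.1 rad and linear speed of lamp below 0.02 m/s and contact force between the fingers and lamp below 0.3 N and distance of each of red_jar, blue_jar, chisel1, chisel2, chisel3, chisel4 from where it was at the start of the episode below 0.08 m), for 0.2 s.
3. both jars stand on the pads of their own colours and all chisels lie in the tray (horizontal distance between red_jar and red_pad below 0.025 m and height (world z) of each of red_jar, blue_jar below 0.01 m and angle between each of red_jar, blue_jar's own z axis and vertical below 0.1 rad and linear speed of each of red_jar, blue_jar, chisel1, chisel2, chisel3, chisel4 below 0.02 m/s and horizontal distance between blue_jar and blue_pad below 0.025 m and x of chisel1 in the frame of tray between -0.075 and 0.075 m and y of chisel1 in the frame of tray between -0.105 and 0.105 m and z of each of chisel1, chisel2, chisel3, chisel4 in the frame of tray below 0.04 m and angle between chisel1's own x axis and vertical between 1.42 and 1.72 rad and x of chisel2 in the frame of tray between -0.075 and 0.075 m and y of chisel2 in the frame of tray between -0.105 and 0.105 m and angle between chisel2's own x axis and vertical between 1.42 and 1.72 rad and x of chisel3 in the frame of tray between -0.075 and 0.075 m and y of chisel3 in the frame of tray between -0.105 and 0.105 m and angle between chisel3's own x axis and vertical between 1.42 and 1.72 rad and x of chisel4 in the frame of tray between -0.075 and 0.075 m and y of chisel4 in the frame of tray between -0.105 and 0.105 m and angle between chisel4's own x axis and vertical between 1.42 and 1.72 rad), for 0.2 s.
At the end, for the whole second after the job is handed in: the lamp stands upright with its whole foot on the yellow mat (centres within 25 mm), each jar stands upright with its whole foot on the pad of its own colour (centres within 25 mm), every chisel present lies flat inside the tray, wholly within its walls, the paddle is released, all at rest (all of step 3 and horizontal distance between lamp and lamp_mat below 0.025 m and height (world z) of lamp below 0.01 m and angle between lamp's own z axis and vertical below 0.1 rad and linear speed of lamp below 0.02 m/s and value of joint paddle below 0.1 rad); the robot touches nothing.
It fails at once if a bystander (mug, spray can or cardboard box) is moved more than 30 mm (distance of any of mug, spray_can, screw_box from where it was at the start of the episode above 0.03 m).
It fails at once if the lamp is tipped more than about 35 degrees (angle between lamp's own z axis and vertical above 0.6 rad).
It fails at once if the lamp is dropped or slammed down on the mat or the dock (over 80 N) (contact force between lamp and lamp_mat above 80 N or contact force between lamp and dock above 80 N).
Of chisel1, chisel2, chisel3, chisel4 only 2 to 4 are there at a start; the rules pass over those that are not, and their reading is None.
At some moment in a run one of red_jar, blue_jar, chisel1, chisel2, chisel3, chisel4 may be knocked a few centimetres aside while the robot is not near it.
It also fails if it takes over 210 s, if anything falls off the work surface, if the arm or the gripper's body presses on something with over 40 N, if the wrist force passes 120 N, or if a joint passes its speed limit or range.

### The arm

A 7-joint arm with a two-finger parallel gripper is mounted at the origin on the work surface. World frame = base frame: x ahead of the robot, y to its left, z up, the work surface at z = 0. Lengths are in m, angles in degrees, forces in N, time in s.
With the tool pointing down it reaches from about 0.425 to 0.875 m from the base axis. Payload 4.7 kg.
Tool frame: the origin (TCP) lies at the very end of the fingers, on their centre line; the grasp point (between the pads) lies 19 mm behind it; z points along the fingers, y is the line along which they close (so a half turn about z gives the same grasp; the last joint's range is limited). The gripper opens to 87 mm and grips with 3 to 60 N. Pads are 19 mm wide; open, the fingers measure 117 mm over their backs; the gripper's body (75 mm by 190 mm) begins 51 mm behind the grasp point.
Start: joints at [-73.104, 18.392, -4.016, 83.108, 1.295, 78.541, -3.26], TCP at [0.18, 0.625, 0.183] pointing down, gripper open.
Joint ranges: [-163.93, 163.93], [-17.29, 119.83], [-79.2, 71.16], [3.27, 140.29], [-89.18, 269.18], [5.43, 117.66], [-154.24, 154.24]. Speed limits (degrees/s): [147.25, 147.25, 180, 180, 180, 180, 180].

### API

Orientations are given as [roll, pitch, yaw] about the fixed x, y, z axes, in that order (R = Rz(yaw) Ry(pitch) Rx(roll)).
In Python, from cell import get_obs, cams, ticket, finder gives the robot as it stands.
- The arm moves only by the shell command python3 -m creep 'ROWS' [FORCE]. ROWS is text: rows parted by semicolons, each of 5 numbers parted by spaces: the shift along the world's x, y, z in m, then the turn about the world's z in degrees, then the finger opening in m, from 0 to 0.087. A call has 1 to 8 rows; each row shifts and turns the commanded pose from where the row before left it; what a row does not reach is not made up. A row lasts 1/8 s, in which the tool goes at most 62.5 mm and 10.7 degrees, less where a joint would pass 70% of its speed; a pose out of reach is approached as far as the arm can. A call with a gripper value outside its range is refused whole. The fingers move at their own pace and stop on an object; FORCE is the grip in N (left out, the last holds). Time passes only in rows, so rows that do not move let the fingers close. It gives the time, the measured TCP pose, the force, the opening and the grip force at its end, in the units of the state.
- get_obs(): the state, without advancing time (a new reading comes with each control period).
- cams.read_camera(name): name is "side" or "top" or "wrist"; returns the picture (480x640x3 uint8, red, green, blue); there is no depth.
- cams.calibration(name): a dict with "fx", "fy", "cx", "cy" (pixels), "extrinsics" (4x4, takes a point from world to camera coordinates). Camera axes: x right, y down, z forward; pixel columns grow to the right and rows downward; lengths in m; the calibration is good to about 2 mm. The wrist camera is an equidistant fisheye: a pixel r from the principal point sees the ray r / f radians off the axis. A picture is of the moment at which its call begins: read the wrist's pose just before it. calibration takes no time and is no camera call; for the wrist camera it gives the pose at the moment of the call.
- ticket.sign_off(): hands the job in; it is judged then, once.
Trained networks look in the newest picture that a camera, given by its name, has taken for a name from the list of things; names that differ only in an ending like _2 or _b are one class to them, and where a whole thing is asked for, a point or a joint stands for the part that bears it (a point fixed in the world has none). Each returns a list of dicts, best first, with "p" (0 to 1); they miss things now and then, are a little off and sometimes report something else, mostly with a low value. They report only what shows in the picture. A call takes as long as a camera call. They do not tell look-alikes from the thing itself.
- finder.masks_of(name, camera): "mask" (480x640 bool, what is visible of it) and "xy" ([column, row] in pixels, amid what is visible of it).
- finder.tip_of(name, camera): "xy" ([column, row] in pixels: a listed point, or the origin of a listed thing).
The state is a dict: "time_s": time; "qpos": joint angles; "joint_velocities": joint speeds; "effort": joint torques, N m; "tool_pos": TCP position; "tool_rot": TCP orientation; "force": force on the tool from outside, world axes, zero at the start; "wrist_torque": the same for the moment, N m; "grip_width": finger opening in m; "grasp_force": force on a finger pad.
Only numpy, scipy, OpenCV 4.12 (cv2) and the standard library are available. Lean on these libraries where they do the work, as an engineer would, in place of code of your own. Each camera call takes 0.05 s, during which the arm holds its last target. There are 200 camera calls.

## Working session

There is one attempt and no reset: what is moved stays moved. The work goes in short steps, Python scripts to look and compute and a shell command to move; the robot and the scene stay as the last step left them, time stands still between calls to the robot, and variables do not carry over. Pictures are saved under pics/ and viewed, at most 14 in all, crops included, and the job is handed in when it is done.

```bash
ls; mkdir -p pics; python3 - <<'E'
from cell import get_obs,cams
import cv2
o=get_obs();print(o['time_s'],o['tool_pos'],o['tool_rot'],o['grip_width'])
for c in('top','side','wrist'):
    im=cams.read_camera(c);cv2.imwrite(f'pics/{c}0.png',im[:,:,::-1])
    k=cams.calibration(c);print(c,k)
E
```

```text
pics
0.0 [0.18000085 0.62393179 0.18194674] [-1.79891209e+02  5.86832607e-03  1.63914783e+02] 0.08714616755106123
top {'fx': 450.3508929970396, 'fy': 450.3508929970396, 'cx': 320.0364845616348, 'cy': 251.16734940128367, 'extrinsics': array([[-0.00727276, -0.9999626 , -0.00468052,  0.15604102],
       [-0.9980227 ,  0.00755072, -0.06239934,  0.52103362],
       [ 0.06243234,  0.00421745, -0.99804029,  1.46628716],
       [ 0.        ,  0.        ,  0.        ,  1.        ]])}
side {'fx': 622.8141080522831, 'fy': 622.8141080522831, 'cx': 315.61048776668906, 'cy': 238.91875768277473, 'extrinsics': array([[ 0.82575054, -0.56379152,  0.01658825, -0.37480438],
       [-0.4349673 , -0.65524186, -0.61762574,  0.36063436],
       [ 0.35908147,  0.50278944, -0.78629719,  1.79855902],
       [ 0.        ,  0.        ,  0.        ,  1.        ]])}
wrist {'fx': 371.64829954431775, 'fy': 371.64829954431775, 'cx': 322.00354275404936, 'cy': 241.72496779987006, 'extrinsics': array([[ 0.27666578,  0.96096535, -0.00128018, -0.65006207],
       [ 0.92162051, -0.26496048,  0.28356934, -0.03524669],
       [ 0.27216112, -0.07963377, -0.95895088,  0.39120266],
       [ 0.        ,  0.        ,  0.        ,  1.        ]])}
```

View pics/top0.png

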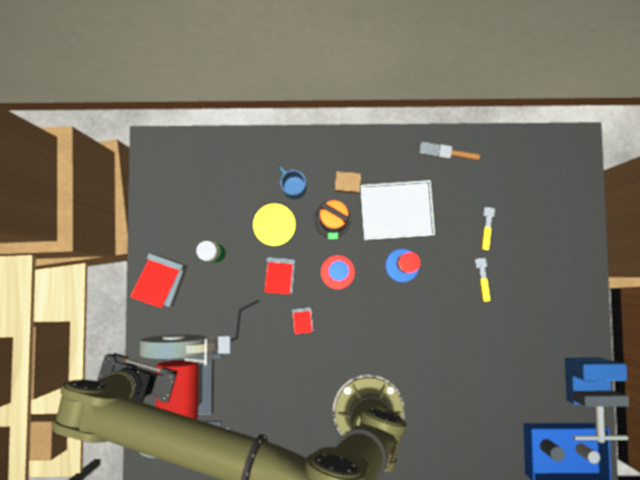

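View pics/side0.png

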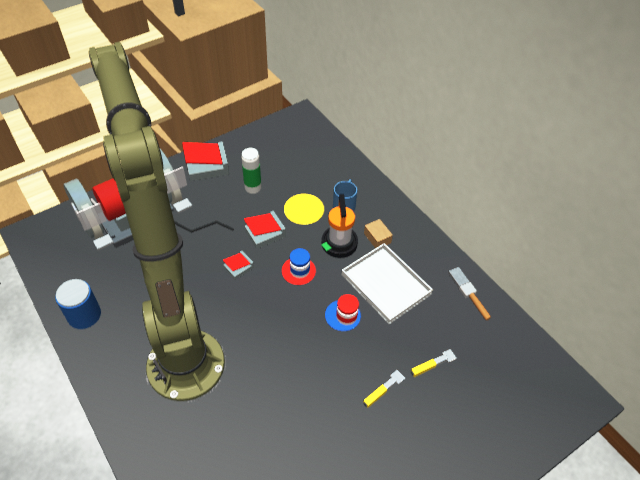

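The top view shows three red paddles: large (157,281), middle (279,276) and small (302,320). The middle-sized one at (279,276) fits. There are two yellow chisels, at (488,228) and (484,280); the orange-handled scraper at (450,152) is a look-alike. The lamp is at (333,215), the mat at (274,224), the blue jar on the red pad at (338,271), and the red jar on the blue pad at (404,264).

```bash
cat > h.py <<'E'
import numpy as np,cv2
from cell import get_obs,cams,finder
from scipy.optimize import least_squares
def snap(c):
    k=cams.calibration(c); return cams.read_camera(c),k
def ray(c,k,xy):
    u=np.array([(xy[0]-k['cx'])/k['fx'],(xy[1]-k['cy'])/k['fy']])
    if c=='wrist':
        r=np.hypot(*u); d=np.r_[u/max(r,1e-9)*np.sin(r),np.cos(r)]
    else: d=np.r_[u,1.]
    E=k['extrinsics'];R=E[:3,:3]
    return -R.T@E[:3,3],R.T@d/np.linalg.norm(d)
def at_z(c,k,xy,z):
    o,d=ray(c,k,xy); return o+d*(z-o[2])/d[2]
def tri(rays):
    A=0;b=0
    for o,d in rays:
        P=np.eye(3)-np.outer(d,d);A=A+P;b=b+P@o
    p=np.linalg.solve(A,b); return p,[float(np.linalg.norm((np.eye(3)-np.outer(d,d))@(p-o))) for o,d in rays]
def proj(c,k,p):
    q=k['extrinsics'][:3,:3]@np.array(p)+k['extrinsics'][:3,3]
    if c=='wrist':
        r=np.hypot(q[0],q[1]);t=np.arctan2(r,q[2]);return np.array([k['cx']+k['fx']*t*q[0]/r,k['cy']+k['fy']*t*q[1]/r])
    return np.array([k['cx']+k['fx']*q[0]/q[2],k['cy']+k['fy']*q[1]/q[2]])
E
python3 - <<'E'
from h import *
K={}
for c in('top','side'): _,K[c]=snap(c)
for n in ['paddle_press','lamp','dock','lamp_mat','red_pad','blue_pad','red_jar','blue_jar','tray','chisel1','mug','spray_can','screw_box']:
    for c in('top','side'):
        r=finder.tip_of(n,c)
        print(n,c,[(np.round(x['xy'],1).tolist(),round(x['p'],2),np.round(at_z(c,K[c],x['xy'],0.068 if 'press' in n else 0),3)[:2].tolist()) for x in r[:5] if x['p']>.2])
E
python3 -c "
import cv2
a=cv2.imread('pics/top0.png')[235:345,120:330]
cv2.imwrite('pics/cropA.png',cv2.resize(a,None,fx=3.8,fy=3.8,interpolation=cv2.INTER_CUBIC))"
```

```text
paddle_press top [([151.8, 295.0], 0.83, [0.384, 0.685]), ([274.6, 287.7], 0.79, [0.404, 0.297]), ([300.9, 330.3], 0.62, [0.27, 0.214]), ([272.2, 225.0], 0.31, [0.604, 0.304])]
paddle_press side [([191.3, 152.7], 0.93, [0.39, 0.7]), ([252.0, 227.2], 0.92, [0.395, 0.283])]
lamp top [([333.3, 220.8], 0.93, [0.625, 0.107])]
lamp side [([339.0, 244.2], 0.88, [0.623, 0.11])]
dock top [([331.1, 221.7], 0.73, [0.622, 0.115])]
dock side [([339.4, 243.8], 0.67, [0.625, 0.11])]
lamp_mat top [([275.3, 226.5], 0.98, [0.607, 0.301]), ([482.9, 231.0], 0.43, [0.586, -0.391])]
lamp_mat side [([303.1, 210.6], 0.68, [0.605, 0.299])]
red_pad top [([340.5, 268.4], 0.75, [0.465, 0.085])]
red_pad side [([295.0, 265.7], 0.85, [0.453, 0.117])]
blue_pad top [([401.0, 264.7], 0.68, [0.476, -0.116])]
blue_pad side [([342.2, 315.1], 0.91, [0.471, -0.119]), ([339.1, 242.2], 0.41, [0.629, 0.116])]
red_jar top [([406.7, 265.6], 0.96, [0.473, -0.135])]
red_jar side [([346.6, 316.2], 0.78, [0.48, -0.129])]
blue_jar top [([338.0, 272.0], 0.76, [0.453, 0.093])]
blue_jar side [([297.4, 267.7], 0.87, [0.455, 0.106])]
tray top [([394.3, 214.5], 0.79, [0.644, -0.097])]
tray side [([385.6, 285.7], 0.93, [0.65, -0.108])]
chisel1 top [([486.3, 228.9], 0.9, [0.593, -0.403]), ([480.1, 277.6], 0.81, [0.431, -0.377])]
chisel1 side [([384.9, 386.1], 0.82, [0.435, -0.376]), ([432.0, 365.3], 0.57, [0.589, -0.401]), ([337.8, 241.0], 0.44, [0.628, 0.123])]
mug top [([295.7, 186.3], 0.94, [0.742, 0.232]), ([273.6, 224.6], 0.62, [0.613, 0.307])]
mug side [([343.0, 204.9], 0.94, [0.737, 0.244])]
spray_can top [([218.6, 252.0], 0.76, [0.523, 0.49])]
spray_can side [([252.8, 187.0], 0.89, [0.517, 0.491])]
screw_box top [([346.1, 181.9], 0.79, [0.756, 0.063])]
screw_box side [([379.3, 236.0], 0.94, [0.757, 0.063])]
```

View pics/cropA.png

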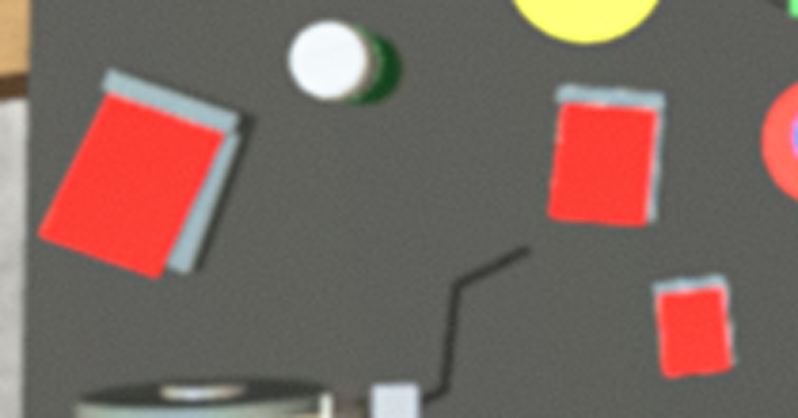

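Crop A confirms it: the middle-sized paddle is at crop (605,165), i.e. top (279,278), about 80 x 100 mm with the hinge on the far side. Next, lift and look from the wrist.

```bash
python3 -m creep '0 0 0.06 0 0.087;0 0 0.06 0 0.087;0.03 -0.04 0.04 0 0.087;0.03 -0.05 0 0 0.087;0.03 -0.05 0 0 0.087;0.03 -0.05 0 0 0.087;0.03 -0.05 0 0 0.087;0.03 -0.05 0 0 0.087' ; python3 -m creep '0.03 -0.05 0 0 0;0.03 -0.05 0 0 0;0 0 0 0 0;0 0 0 0 0'
python3 - <<'E'
from h import *
im,k=snap('wrist');cv2.imwrite('pics/w1.png',im[:,:,::-1]);print(get_obs()['tool_pos'],get_obs()['tool_rot'],get_obs()['qpos'])
for n in ['paddle_press','lamp','dock','lamp_mat','red_pad','blue_pad','red_jar','blue_jar','tray','chisel1']:
    r=finder.tip_of(n,'wrist');z=.068 if 'press' in n else 0
    print(n,[(np.round(x['xy'],1).tolist(),round(x['p'],2),np.round(at_z('wrist',k,x['xy'],z),3)[:2].tolist()) for x in r if x['p']>.2])
E
```

```text
time_s: 2.55
tool_pos: [0.3603, 0.3337, 0.3424]
tool_rot: [179.9, 0.0, 163.9]
force: [1.5, 0.5, 0.5]
grip_width: 0.0871
grasp_force: 0.0
time_s: 3.05
tool_pos: [0.4191, 0.2361, 0.3423]
tool_rot: [179.9, -0.0, 163.9]
force: [-0.1, 0.8, 0.6]
grip_width: 0.0547
grasp_force: 0.0
[0.41868481 0.236816   0.34212697] [ 1.79969329e+02 -2.38081442e-02  1.64028881e+02] [-49.03390584  -4.6283651   15.25191402  90.57975355   1.18104354
  93.87738237  40.27949666]
paddle_press [([606.3, 107.6], 0.89, [0.393, 0.707]), ([272.0, 93.4], 0.88, [0.275, 0.213]), ([357.5, 175.6], 0.78, [0.408, 0.288]), ([29.1, 284.3], 0.52, [0.411, -0.306])]
lamp [([286.2, 333.4], 0.85, [0.638, 0.111])]
dock []
lamp_mat [([395.7, 291.3], 0.87, [0.613, 0.306])]
red_pad []
blue_pad [([132.5, 278.2], 0.72, [0.472, -0.12])]
red_jar [([129.1, 287.6], 0.89, [0.486, -0.135])]
blue_jar [([241.7, 238.3], 0.88, [0.46, 0.096])]
tray []
chisel1 [([28.8, 284.7], 0.73, [0.421, -0.389])]
```

View pics/w1.png

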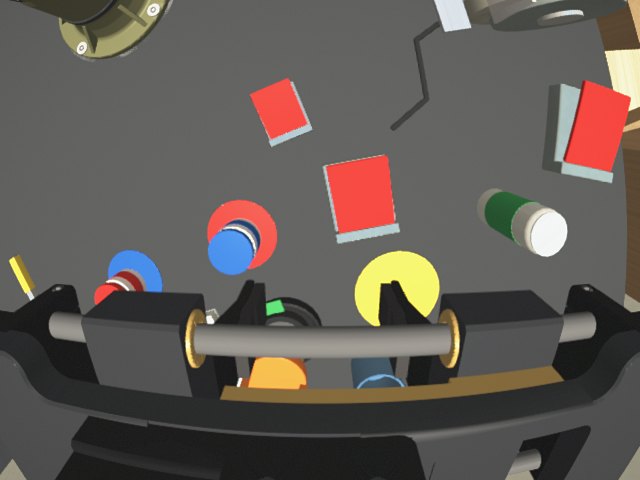

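The wrist view shows the middle paddle at (361,198) with its front edge facing the robot, the mat at (397,290), the blue jar on the red pad at (241,237), and part of the red jar at (129,280). I'll press at about (0.404, 0.289).

```bash
python3 -m creep '-0.015 0.053 0 0 0;0 0 -0.06 0 0;0 0 -0.06 0 0;0 0 -0.06 0 0;0 0 -0.06 0 0;0 0 -0.017 0 0;0 0 0 0 0' ; python3 -m creep '0 0 -0.01 0 0;0 0 -0.01 0 0;0 0 -0.01 0 0;0 0 0 0 0'
```

```text
time_s: 4.47
tool_pos: [0.4045, 0.2885, 0.0854]
tool_rot: [-180.0, -0.0, 163.9]
force: [-0.4, 0.3, 0.2]
grip_width: 0.0006
grasp_force: 0.0
time_s: 4.97
tool_pos: [0.4039, 0.288, 0.0543]
tool_rot: [-179.9, -0.0, 163.9]
force: [-0.3, -0.0, -0.2]
grip_width: 0.0009
grasp_force: 0.0
```

```bash
python3 - <<'E'
from h import *
im,k=snap('wrist');print(get_obs()['force'],get_obs()['tool_pos'])
im2,k2=snap('side')
a=cv2.resize(im2[180:300,190:350],(800,600),interpolation=2)
cv2.imwrite('pics/p2.png',np.hstack([cv2.resize(im[:,:],(400,300)),cv2.resize(a,(400,300))])[:,:,::-1])
print(proj('wrist',k,get_obs()['tool_pos']))
for c in('wrist','side'): print([(x['xy'],x['p']) for x in finder.tip_of('paddle_press',c)])
E
```

```text
[ 0.38475011  0.34990538 -0.42877151] [0.40422936 0.28830751 0.05481272]
[321.75903739 272.1757204 ]
[([138.0, 100.5], 0.97)]
[([231.7, 262.0], 0.59), ([254.2, 223.0], 0.54)]
```

View pics/p2.png

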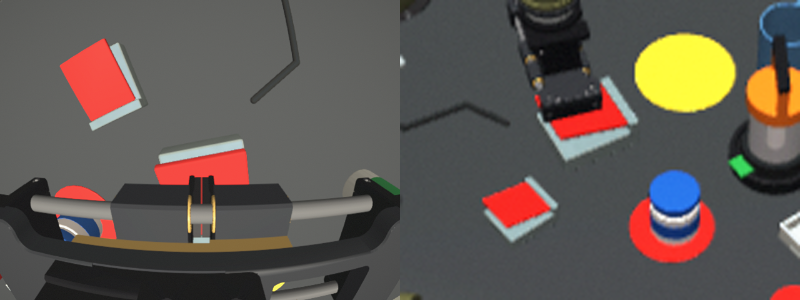

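The right half (side view) shows the closed fingers near the front edge of the middle paddle. There is no force yet, so I'll pin down the plate's real pose from its corners.

```bash
python3 - <<'E'
from h import *
t=cv2.imread('pics/top0.png')[:,:,::-1].astype(int);s=cv2.imread('pics/side0.png')[:,:,::-1].astype(int)
w=cv2.imread('pics/w1.png')[:,:,::-1].astype(int)
import itertools
E1=cams.calibration('top'),cams.calibration('side')
def quad(im,pt):
    m=((im[:,:,0]>150)&(im[:,:,1]<90)&(im[:,:,2]<90)).astype(np.uint8)
    n,l=cv2.connectedComponents(m);c=max(cv2.findContours((l==l[pt[1],pt[0]]).astype(np.uint8),0,2)[0],key=cv2.contourArea)
    r=cv2.approxPolyDP(cv2.convexHull(c),4,True)[:,0];print(cv2.contourArea(c),r.tolist());return r
qt=quad(t,(279,278));qs=quad(s,(264,223));quad(w,(361,198))
for a in qt:
    best=min(((tri([ray('top',E1[0],a),ray('side',E1[1],b)])) for b in qs),key=lambda x:x[1][0]);print(a,best[0].round(3),best[1])
E
```

```text
689.5 [[269, 263], [291, 265], [289, 294], [264, 291]]
493.0 [[280, 228], [254, 235], [244, 218], [269, 213]]
3890.5 [[386, 155], [394, 222], [339, 232], [327, 166]]
[269 263] [0.482 0.317 0.049] [0.0016094068951462686, 0.0016094068951462452]
[291 265] [0.477 0.246 0.046] [0.0008466495108176025, 0.0008466495108175318]
[289 294] [0.384 0.251 0.068] [0.0003406872118525083, 0.00034068721185264464]
[264 291] [0.393 0.331 0.068] [0.0008041248814787222, 0.0008041248814787599]
```

```bash
python3 -m creep '0 0 -0.004 0 0;0 0 -0.004 0 0;0 0 0 0 0'; python3 - <<'E'
from h import *
print(get_obs()['tool_pos'],get_obs()['force'],get_obs()['effort'])
im2,k2=snap('side');cv2.imwrite('pics/p3.png',cv2.resize(im2[180:300,190:350],(800,600),interpolation=2)[:,:,::-1])
E
```

```text
time_s: 5.55
tool_pos: [0.4041, 0.2882, 0.0466]
tool_rot: [-180.0, -0.0, 163.9]
force: [-0.4, 0.1, 0.8]
grip_width: 0.0002
grasp_force: 0.0
[0.4041268  0.28821127 0.04663773] [-0.43072907  0.12660012  0.76359284] [-1.82979893e-03 -3.26918256e+01  8.08576159e-01 -2.74348783e+01
 -2.68756191e-02  4.28449921e-02  3.92900052e-03]
```

View pics/p3.png

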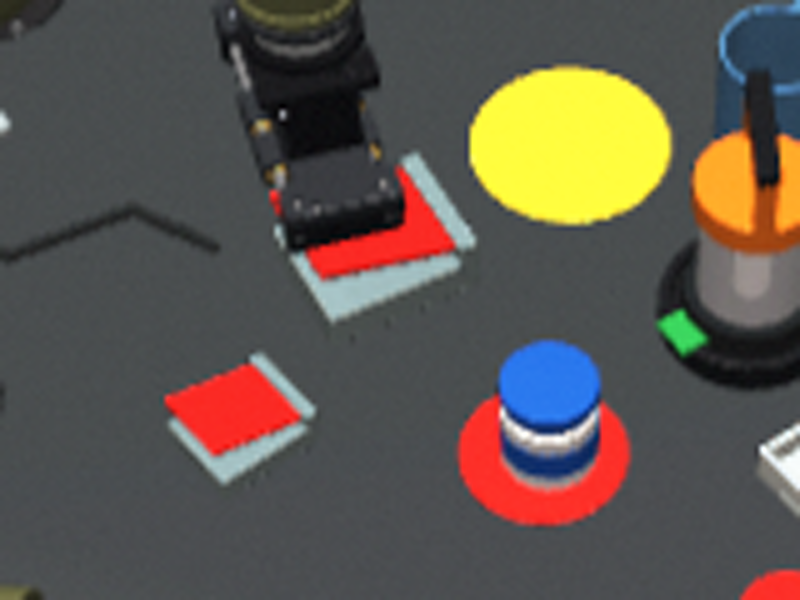

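The plate looks unmoved in this side crop: front corner at crop (320,278), as before. The fingertips are at about (310,240). I'll check consistency with the wrist camera.

```bash
python3 - <<'E'
from h import *
w,k=snap('wrist');s,ks=snap('side');t,kt=snap('top')
for p in [(.384,.251,.068),(.393,.331,.068),(.477,.246,.046),(.482,.317,.049),(.407,.289,.066),tuple(get_obs()['tool_pos'])]: print(np.round(p,3),proj('wrist',k,p).round(0),proj('side',ks,p).round(0),proj('top',kt,p).round(0))
f=lambda i:cv2.resize(i,(400,300),interpolation=2)
cv2.imwrite('pics/p4.png',np.vstack([np.hstack([f(w[180:420,160:480]),f(t[230:320,220:340])]),np.hstack([f(s[195:255,220:300]),f(w)])])[:,:,::-1])
E
```

```text
[0.384 0.251 0.068] [242. 269.] [254. 235.] [289. 294.]
[0.393 0.331 0.068] [394. 244.] [244. 218.] [264. 291.]
[0.477 0.246 0.046] [291. 382.] [280. 228.] [291. 265.]
[0.482 0.317 0.049] [395. 366.] [270. 213.] [269. 263.]
[0.407 0.289 0.066] [323. 288.] [254. 225.] [277. 287.]
[0.405 0.289 0.047] [321. 271.] [254. 229.] [278. 287.]
```

View pics/p4.png

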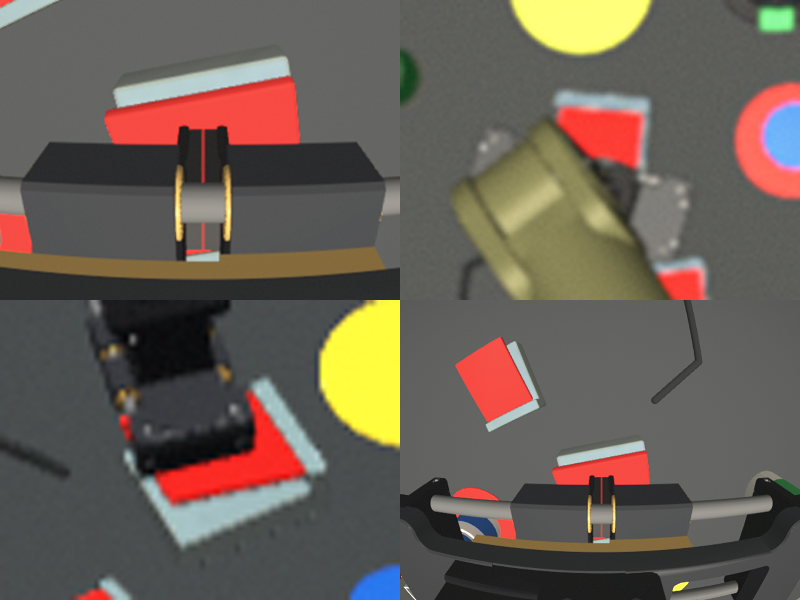

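```bash
for i in 1; do python3 -m creep '0 0 -0.004 0 0;0 0 0 0 0'; done; python3 -m creep '0 0 -0.004 0 0;0 0 0 0 0'; python3 -m creep '0 0 -0.004 0 0;0 0 0 0 0'
```

```text
time_s: 6.0
tool_pos: [0.4042, 0.2883, 0.0427]
tool_rot: [-180.0, -0.0, 163.9]
force: [0.6, 0.4, -0.4]
grip_width: 0.0
grasp_force: 0.0
time_s: 6.25
tool_pos: [0.4042, 0.2883, 0.0387]
tool_rot: [-180.0, -0.0, 163.9]
force: [0.4, -0.4, -0.5]
grip_width: 0.0007
grasp_force: 0.0
time_s: 6.5
tool_pos: [0.4042, 0.2883, 0.0348]
tool_rot: [-180.0, -0.0, 163.9]
force: [-0.6, -0.2, -0.1]
grip_width: 0.0001
grasp_force: 0.0
```

```bash
python3 - <<'E'
from h import *
w,k=snap('wrist');s,ks=snap('side')
for p in [(.384,.251,.068),(.393,.331,.068),(.384,.251,.045),(.393,.331,.045),(.407,.289,.066),tuple(get_obs()['tool_pos'])]: print(np.round(p,3),proj('wrist',k,p).round(0),proj('side',ks,p).round(0))
f=lambda i:cv2.resize(i,(400,300),interpolation=2)
cv2.imwrite('pics/p5.png',np.hstack([f(w[160:400,160:480]),f(s[195:255,220:300])])[:,:,::-1])
E
```

```text
[0.384 0.251 0.068] [237. 277.] [254. 235.]
[0.393 0.331 0.068] [399. 252.] [244. 218.]
[0.384 0.251 0.045] [246. 262.] [255. 239.]
[0.393 0.331 0.045] [390. 239.] [245. 222.]
[0.407 0.289 0.066] [323. 298.] [254. 225.]
[0.404 0.288 0.035] [321. 271.] [254. 231.]
```

View pics/p5.png

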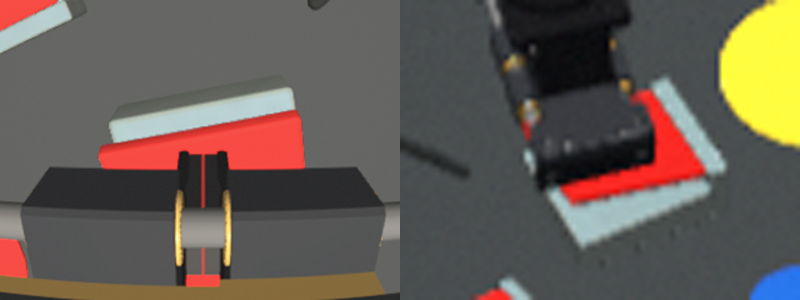

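```bash
python3 -m creep '0 0 -0.002 0 0;0 0 0 0 0' | sed -n '2p;4p'; python3 -m creep '0 0 -0.002 0 0;0 0 0 0 0'| sed -n '2p;4p';python3 -m creep '0 0 -0.002 0 0;0 0 0 0 0'| sed -n '2p;4p'
```

```text
tool_pos: [0.4044, 0.2885, 0.0331]
force: [0.6, 0.0, -0.7]
tool_pos: [0.4043, 0.2887, 0.0315]
force: [-1.7, -0.5, 4.2]
tool_pos: [0.4043, 0.2889, 0.0296]
force: [-2.2, -0.4, 5.1]
```

The fingers meet the plate at a TCP reading of about 0.032, so the real fingertips sit roughly 34 mm higher than the reported TCP. I'll allow for that from now on and press further down.

```bash
python3 -m creep '0 0 -0.004 0 0;0 0 -0.004 0 0;0 0 0 0 0' | sed -n '2p;4p'; python3 -m creep '0 0 -0.004 0 0;0 0 -0.003 0 0;0 0 0 0 0'| sed -n '2p;4p';python3 -m creep '0 0 -0.003 0 0;0 0 0 0 0'| sed -n '2p;4p'
```

```text
tool_pos: [0.4037, 0.2891, 0.0215]
force: [-3.7, -0.6, 7.3]
tool_pos: [0.403, 0.2893, 0.0146]
force: [-5.5, -0.3, 8.0]
tool_pos: [0.4028, 0.2894, 0.0117]
force: [-5.8, -0.5, 8.4]
```

```bash
python3 -m creep '0 0 -0.002 0 0;0 0 0 0 0' | sed -n '2p;4p'; python3 -m creep '0 0 -0.002 0 0;0 0 0 0 0'| sed -n '2p;4p';python3 -m creep '0 0 -0.002 0 0;0 0 0 0 0'| sed -n '2p;4p'
```

```text
tool_pos: [0.4026, 0.2894, 0.0097]
force: [-6.3, -0.8, 9.9]
tool_pos: [0.4025, 0.2894, 0.0078]
force: [-6.0, -0.1, 11.2]
tool_pos: [0.4025, 0.2895, 0.0067]
force: [-9.5, -1.2, 17.9]
```

```bash
python3 -m creep '0 0 -0.002 0 0;0 0 0 0 0;0 0 0 0 0;0 0 0 0 0;0 0 0 0 0;0 0 0 0 0'; python3 - <<'E'
from h import *
w,k=snap('wrist')
o=get_obs();t=o['tool_pos']
m=((w[:,:,0]>150)&(w[:,:,1]<100)&(w[:,:,2]<100)).astype(np.uint8)
cs=[c for c in cv2.findContours(m,0,2)[0] if cv2.contourArea(c)>300]
for c in cs: print(cv2.contourArea(c),cv2.approxPolyDP(cv2.convexHull(c),4,True)[:,0].tolist())
for p in [(.384,.251,.068),(.393,.331,.068),(.384,.251,.045),(.393,.331,.045)]: print(p,proj('wrist',k,p).round(0))
E
```

```text
time_s: 9.85
tool_pos: [0.4025, 0.2895, 0.0064]
tool_rot: [-180.0, -0.2, 164.0]
force: [-12.6, -4.7, 28.9]
grip_width: 0.0005
grasp_force: 14.8
1263.5 [[90, 343], [141, 350], [162, 380], [131, 376], [93, 356]]
5059.0 [[403, 294], [321, 325], [239, 294], [235, 279], [394, 247]]
12406.0 [[127, 49], [188, 167], [107, 210], [46, 105]]
(0.384, 0.251, 0.068) [222. 305.]
(0.393, 0.331, 0.068) [410. 277.]
(0.384, 0.251, 0.045) [234. 285.]
(0.393, 0.331, 0.045) [399. 259.]
```

The plate corners are at the pressed height and the force was 29 N, so it was held at its stop. Now release and look at the lamp.

```bash
python3 -m creep '0 0 0.03 0 0;0 0 0.06 0 0;0 0 0.06 0 0;0 0 0.06 0 0;0 0 0.06 0 0.087;0 0 0.06 0 0.087;0.05 -0.035 0 0 0.087;0.05 -0.035 0 0 0.087' |head -2; python3 -m creep '0.05 -0.035 0 0 0.087;0.05 -0.035 0 0 0.087;0.05 -0.03 0 0 0.087;0.035 -0.01 0 0 0.087;0 0 0 0 0.087'
python3 - <<'E'
from h import *
w,kw=snap('wrist');t,kt=snap('top');s,ks=snap('side')
f=lambda i:cv2.resize(i,(400,300),interpolation=2)
cv2.imwrite('pics/l1.png',np.vstack([np.hstack([f(w),f(t[160:280,240:400])]),np.hstack([f(s[180:270,290:410]),f(t)])])[:,:,::-1])
for n in ['lamp','dock','lamp_mat','red_pad','red_jar','blue_pad','blue_jar','chisel1','tray']:
    r=finder.tip_of(n,'wrist')
    print(n,[(np.round(x['xy'],1).tolist(),round(x['p'],2),np.round(at_z('wrist',kw,x['xy'],0),3)[:2].tolist()) for x in r if x['p']>.3])
E
```

```text
time_s: 10.9
tool_pos: [0.5059, 0.2184, 0.3341]
time_s: 11.52
tool_pos: [0.691, 0.1063, 0.33]
tool_rot: [-179.8, -0.1, 163.7]
force: [-0.4, -0.4, -1.4]
grip_width: 0.0818
grasp_force: 0.0
lamp [([317.1, 146.9], 0.66, [0.63, 0.116])]
dock []
lamp_mat [([440.6, 101.8], 0.97, [0.612, 0.308])]
red_pad [([527.7, 25.5], 0.69, [0.517, 0.494])]
red_jar [([135.9, 105.0], 0.56, [0.478, -0.129])]
blue_pad [([141.1, 101.8], 0.96, [0.477, -0.119])]
blue_jar [([269.5, 40.4], 0.83, [0.46, 0.096])]
chisel1 [([41.8, 223.6], 0.81, [0.59, -0.4]), ([20.5, 137.1], 0.69, [0.424, -0.387]), ([270.7, 38.0], 0.6, [0.457, 0.098])]
tray [([186.3, 205.3], 0.77, [0.654, -0.099])]
```

View pics/l1.png

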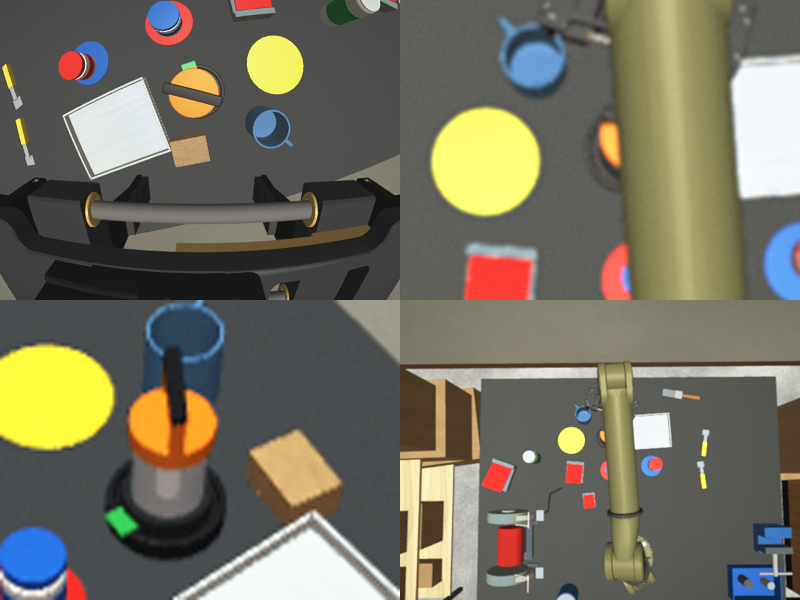

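The wrist view shows the lamp bar running from (261,133) to (355,165), the mat at (440,103), and the tray, jars and both chisels all clear. I'll enlarge the bar to measure it.

```bash
python3 - <<'E'
from h import *
w,kw=snap('wrist');np.savez('wl.npz',w=w,**kw)
t=cv2.imread('pics/top0.png')[:,:,::-1]
f=lambda i:cv2.resize(i,(400,400),interpolation=2)
cv2.imwrite('pics/l2.png',np.hstack([f(w[90:210,250:370]),f(t[190:250,304:364])])[:,:,::-1])
for z in (.19,.204):
    a,b=at_z('wrist',kw,(261,133),z),at_z('wrist',kw,(355,165),z);print(a,b,(a+b)/2,np.linalg.norm(a-b),np.degrees(np.arctan2(*(b-a)[1::-1])))
E
```

```text
[0.5969085  0.07755259 0.19      ] [0.65029884 0.15277174 0.19      ] [0.62360367 0.11516216 0.19      ] 0.09224125593588141 54.632976368920204
[0.59763629 0.07971023 0.204     ] [0.64886366 0.15188207 0.204     ] [0.62324997 0.11579615 0.204     ] 0.08850433771732398 54.632976368920254
```

View pics/l2.png

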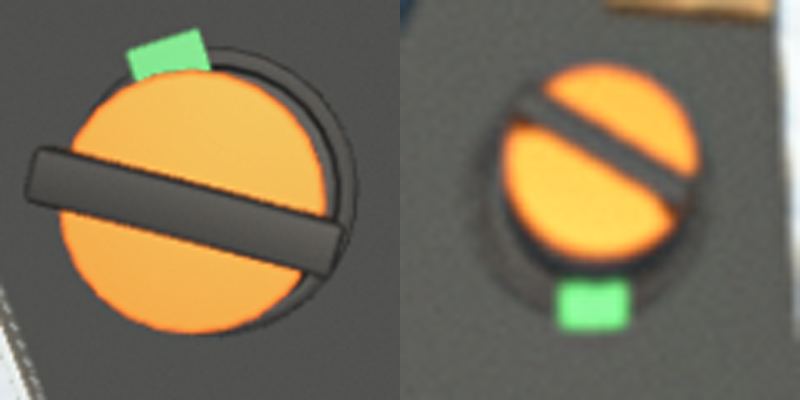

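Left crop: the bar's end midpoints are at (33,175) and (337,250). Right crop: they are at (120,100) and (290,190). Triangulating.

```bash
python3 - <<'E'
from h import *
d=dict(np.load('wl.npz'));kt=cams.calibration('top')
W=[(259.9,142.5),(351.1,165)];T=[(347.5,218.5),(322,205)]
P=[tri([ray('wrist',d,a),ray('top',kt,b)]) for a,b in zip(W,T)];print(P)
for z in(.196,.204):
    a,b=[at_z('wrist',d,x,z) for x in W];print(a,b,(a+b)/2,np.linalg.norm(a-b),np.degrees(np.arctan2(*(b-a)[1::-1])))
    a,b=[at_z('top',kt,x,z) for x in T];print(a,b,(a+b)/2,np.linalg.norm(a-b),np.degrees(np.arctan2(*(b-a)[1::-1])))
o=get_obs();print(o['tool_pos'],o['tool_rot'],o['qpos'])
# tray
for c in('top','wrist'):
    k=kt if c=='top' else d
E
```

```text
[(array([0.60592089, 0.07175433, 0.18552384]), [0.0017279144734237833, 0.0017279144734237335]), (array([0.6466939 , 0.14672396, 0.19974328]), [0.002605874240787144, 0.0026058742407870936])]
[0.60528424 0.07494794 0.196     ] [0.64873566 0.148944   0.196     ] [0.62700995 0.11194597 0.196     ] 0.08581050930587296 59.57800377532811
[0.60547104 0.07091072 0.196     ] [0.6456292  0.14471505 0.196     ] [0.62555012 0.10781289 0.196     ] 0.08402236172758522 61.44865792741097
[0.60551014 0.07626402 0.204     ] [0.6479379  0.14851681 0.204     ] [0.62672402 0.11239042 0.204     ] 0.08378889886754905 59.57800377532816
[0.60438927 0.07137206 0.204     ] [0.64430042 0.14472245 0.204     ] [0.62434485 0.10804726 0.204     ] 0.08350556189142815 61.448657927410935
[0.6893049  0.10868201 0.3333776 ] [1.79978176e+02 1.57691842e-02 1.63928210e+02] [-28.57728844  25.02716754  28.04588044  60.05431597 -11.58586715
  97.37699033  69.60598901]
```

Lamp centre is about (0.626, 0.111) and the bar direction is 60°, so the tool yaw should be 60°: turn by −104° and stay high while checking.

```bash
python3 -m creep '0 0 0 -10.4 0.087;0 0 0 -10.4 0.087;0 0 0 -10.4 0.087;0 0 0 -10.4 0.087;0 0 0 -10.4 0.087;0 0 0 -10.4 0.087;0 0 0 -10.4 0.087;0 0 0 -10.4 0.087' |head -1; python3 -m creep '-0.03 0.001 -0.03 -10.4 0.087;-0.033 0.001 -0.03 -10.4 0.087;0 0 -0.03 0 0.087;0 0 0 0 0.087;0 0 0 0 0.087'
python3 - <<'E'
from h import *
w,k=snap('wrist');o=get_obs();print(o['qpos'])
R=cv2.Rodrigues(np.zeros(3))[0]
cv2.imwrite('pics/l3.png',w[:,:,::-1])
for p in [(.605,.0745,.204),(.648,.148,.204)]: print(proj('wrist',k,p))
tp=o['tool_pos'];print(proj('wrist',k,tp),proj('wrist',k,tp+[0,0,.034]))
E
```

```text
time_s: 13.18
time_s: 13.8
tool_pos: [0.6273, 0.1105, 0.2445]
tool_rot: [179.9, -0.1, 59.9]
force: [0.6, -0.3, -0.1]
grip_width: 0.087
grasp_force: 0.0
[-47.74016908  19.17734793  46.27218294  81.18827007 -13.77229348
  85.283275   -32.08663305]
[319.79269027 306.9792175 ]
[320.17685463 189.50275006]
[322.22686753 273.05947362] [322.38507592 297.7660614 ]
```

View pics/l3.png

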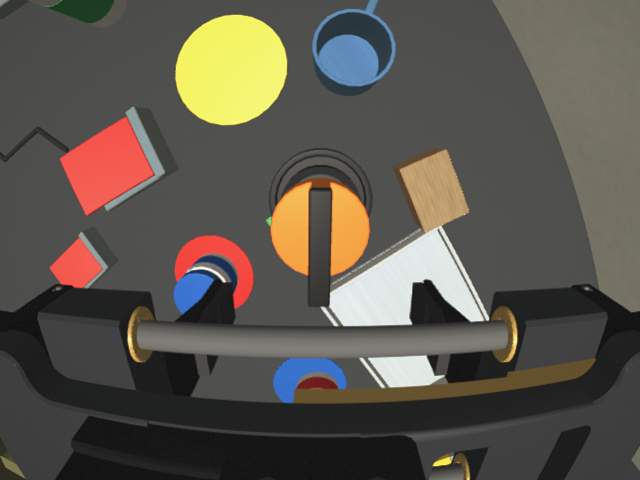

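The bar runs vertically at column 320, centred between the fingers and aligned. Descend and grasp.

```bash
python3 -m creep '0 0 -0.04 0 0.087;0 0 -0.03 0 0.087;0 0 -0.02 0 0.087;0 0 -0.012 0 0.087;0 0 0 0 0.087' | sed -n '2p;4p'; python3 -m creep '0 0 0 0 0.01;0 0 0 0 0.01;0 0 0 0 0.01;0 0 0 0 0.01;0 0 0 0 0.01;0 0 0 0 0.01' 30
python3 - <<'E'
from h import *
w,k=snap('wrist');s,ks=snap('side')
f=lambda i:cv2.resize(i,(400,300),interpolation=2)
cv2.imwrite('pics/l4.png',np.hstack([f(w),f(s[150:270,260:420])])[:,:,::-1])
E
```

```text
tool_pos: [0.6266, 0.1104, 0.1411]
force: [-0.9, -0.3, 0.2]
time_s: 15.22
tool_pos: [0.6264, 0.1105, 0.1411]
tool_rot: [180.0, 0.0, 59.9]
force: [0.1, 1.0, 0.6]
grip_width: 0.0352
grasp_force: 0.0
```

View pics/l4.png

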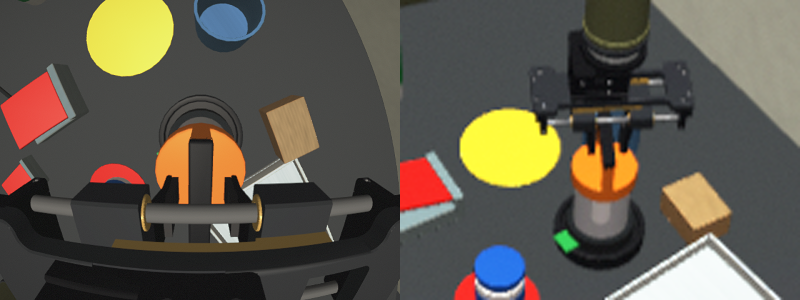

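The side view shows the fingers on both sides of the bar, just above the orange cap. They are still closing, so I'll continue.

```bash
python3 -m creep '0 0 0 0 0.01;0 0 0 0 0.01;0 0 0 0 0.01;0 0 0 0 0.01' 30; python3 -m creep '0 0 0.01 0 0.01;0 0 0.01 0 0.01;0 0 0.01 0 0.01;0 0 0 0 0.01'
```

```text
time_s: 15.82
tool_pos: [0.6262, 0.1105, 0.1411]
tool_rot: [-180.0, 0.0, 59.9]
force: [-0.4, 0.5, 0.2]
grip_width: 0.0157
grasp_force: 29.9
time_s: 16.32
tool_pos: [0.6274, 0.1105, 0.1724]
tool_rot: [179.9, -0.1, 59.9]
force: [-0.6, 0.7, -4.4]
grip_width: 0.0159
grasp_force: 29.9
```

```bash
python3 - <<'E'
from h import *
kt,ks=cams.calibration('top'),cams.calibration('side')
d=dict(np.load('wl.npz'))
def ell(im,c,k,lo,hi,pt,z=.003):
    m=cv2.inRange(np.ascontiguousarray(im),lo,hi);n,l=cv2.connectedComponents(m)
    q=max([c_ for c_ in cv2.findContours(m,0,1)[0] if cv2.pointPolygonTest(c_,pt,False)>=-6],key=cv2.contourArea)
    q=cv2.convexHull(q)[:,0]
    P=np.array([at_z(c,k,x,z)[:2] for x in q]);(x,y),r=cv2.minEnclosingCircle(P.astype(np.float32))
    A=np.c_[2*P,np.ones(len(P))];s=np.linalg.lstsq(A,(P**2).sum(1),rcond=None)[0]
    print(c,pt,'circle',s[:2].round(4),np.sqrt(s[2]+s[:2]@s[:2]).round(4),'MEC',round(x,4),round(y,4),round(r,4))
t=cv2.imread('pics/top0.png')[:,:,::-1];s=cv2.imread('pics/side0.png')[:,:,::-1]
Y=((200,200,0),(255,255,140))
ell(t,'top',kt,*Y,(274,224));ell(s,'side',ks,*Y,(304,209));ell(d['w'],'wrist',d,*Y,(440,103))
R=((170,0,0),(255,90,100));B=((0,40,120),(90,140,255))
ell(t,'top',kt,*R,(325,271));ell(s,'side',ks,*R,(298,280));ell(d['w'],'wrist',d,*R,(285,60))
ell(t,'top',kt,*B,(390,265));ell(s,'side',ks,*B,(332,318));ell(d['w'],'wrist',d,*B,(150,90))
E
```

```text
top (274, 224) circle [0.6144 0.3058] 0.0713 MEC 0.6142 0.306 0.0719
side (304, 209) circle [0.6107 0.3048] 0.0702 MEC 0.6108 0.3043 0.0715
wrist (440, 103) circle [0.6137 0.3078] 0.0694 MEC 0.6138 0.3078 0.0698
top (325, 271) circle [0.418  0.7039] 0.0789 MEC 0.4216 0.7048 0.0883
side (298, 280) circle [0.4435 0.7473] 0.0773 MEC 0.4451 0.7467 0.0962
wrist (285, 60) circle [ 0.4601 -0.1694] 0.0367 MEC 0.4601 -0.1694 0.0371
top (390, 265) circle [-0.1349 -0.6286] 0.1225 MEC -0.1363 -0.63 0.1302
side (332, 318) circle [ 0.4715 -0.1195] 0.0559 MEC 0.4705 -0.1189 0.0571
wrist (150, 90) circle [0.4321 0.0907] 0.0363 MEC 0.432 0.0906 0.0371
```

```bash
python3 -m creep '-0.001 0.01 0 0 0.01;-0.002 0.025 0 0 0.01;-0.002 0.03 0 0 0.01;-0.002 0.035 0 0 0.01;-0.002 0.035 0 0 0.01;-0.002 0.03 0 0 0.01;-0.002 0.02 0 0 0.01;-0.001 0.01 0 0 0.01'|sed -n '2p;5,6p'; python3 -m creep '0 0 0 0 0.01;0 0 -0.01 0 0.01;0 0 -0.01 0 0.01;0 0 -0.01 0 0.01;0 0 -0.008 0 0.01;0 0 0 0 0.01;0 0 0 0 0.01'
```

```text
tool_pos: [0.6117, 0.3072, 0.1705]
grip_width: 0.0156
grasp_force: 29.9
time_s: 18.2
tool_pos: [0.6127, 0.3056, 0.1334]
tool_rot: [180.0, -0.0, 59.9]
force: [0.1, 0.6, -4.7]
grip_width: 0.0156
grasp_force: 29.9
```

```bash
python3 -m creep '0 0 -0.003 0 0.01;0 0 -0.002 0 0.01;0 0 0 0 0.01;0 0 0 0 0.01'|sed -n '2p;4p'; python3 -m creep '0 0 -0.0015 0 0.01;0 0 0 0 0.01;0 0 0 0 0.01'|sed -n '2p;4p'; python3 -m creep '0 0 -0.0015 0 0.01;0 0 0 0 0.01;0 0 0 0 0.01'|sed -n '2p;4p'
```

```text
tool_pos: [0.6125, 0.3055, 0.1282]
force: [0.1, -0.2, -4.8]
tool_pos: [0.6125, 0.3055, 0.1266]
force: [-0.1, 0.6, -4.2]
tool_pos: [0.6127, 0.3058, 0.126]
force: [-2.2, -0.9, 1.9]
```

```bash
python3 -m creep '0 0 0 0 0.03;0 0 0 0 0.05;0 0 0 0 0.087;0 0 0 0 0.087;0 0 0 0 0.087;0 0 0 0 0.087'|sed -n '1,2p;4,6p'; python3 -m creep '0 0 0.02 0 0.087;0 0 0.05 0 0.087;0 0 0.06 0 0.087;0 0 0.06 0 0.087;0 0 0.05 0 0.087;0 0 0 0 0.087'|sed -n 1,2p
python3 - <<'E'
from h import *
K={c:snap(c)[1] for c in('top','side','wrist')}
for n in ['lamp','red_jar','blue_jar','red_pad','blue_pad','chisel1','paddle_press']:
  for c in K:
    r=finder.tip_of(n,c);z=.003 if n[0] in'lrb' else 0
    print(n,c,[(np.round(x['xy'],1).tolist(),round(x['p'],2),np.round(at_z(c,K[c],x['xy'],z),3)[:2].tolist()) for x in r if x['p']>.4])
print(get_obs()['tool_rot'],get_obs()['qpos'])
E
```

```text
time_s: 20.2
tool_pos: [0.6125, 0.3055, 0.1251]
force: [0.8, 0.0, 0.1]
grip_width: 0.0678
grasp_force: 0.0
time_s: 20.95
tool_pos: [0.6144, 0.3052, 0.372]
lamp top [([275.4, 225.9], 0.7, [0.609, 0.301]), ([339.4, 269.1], 0.43, [0.463, 0.088])]
lamp side [([304.0, 210.5], 0.8, [0.607, 0.295])]
lamp wrist [([326.0, 187.8], 0.93, [0.618, 0.3])]
red_jar top [([409.5, 259.5], 0.76, [0.493, -0.144])]
red_jar side [([345.3, 314.1], 0.71, [0.48, -0.123])]
red_jar wrist [([207.3, 115.3], 0.59, [0.518, 0.493])]
blue_jar top [([337.7, 270.2], 0.64, [0.459, 0.094])]
blue_jar side [([299.6, 270.4], 0.88, [0.454, 0.092]), ([428.7, 364.7], 0.54, [0.581, -0.395]), ([386.0, 285.9], 0.51, [0.649, -0.11])]
blue_jar wrist [([303.6, 336.3], 0.73, [0.455, 0.095]), ([300.3, 334.1], 0.72, [0.452, 0.102])]
red_pad top [([338.2, 271.0], 0.63, [0.457, 0.093])]
red_pad side [([296.7, 265.9], 0.73, [0.456, 0.112])]
red_pad wrist [([300.4, 332.5], 0.86, [0.454, 0.105])]
blue_pad top [([403.6, 263.4], 0.83, [0.48, -0.124])]
blue_pad side [([343.0, 316.5], 0.92, [0.469, -0.126])]
blue_pad wrist []
chisel1 top [([480.0, 276.3], 0.76, [0.436, -0.377]), ([482.5, 231.2], 0.73, [0.586, -0.39])]
chisel1 side [([383.0, 387.8], 0.91, [0.428, -0.377]), ([430.5, 366.1], 0.85, [0.584, -0.4])]
chisel1 wrist []
paddle_press top [([151.0, 294.7], 0.97, [0.383, 0.714]), ([301.5, 331.2], 0.62, [0.26, 0.215]), ([273.5, 287.0], 0.48, [0.405, 0.307])]
paddle_press side [([190.7, 151.0], 0.88, [0.417, 0.778]), ([252.2, 227.8], 0.77, [0.419, 0.33]), ([226.3, 260.0], 0.64, [0.279, 0.26])]
paddle_press wrist [([208.0, 274.7], 0.95, [0.373, 0.275]), ([62.4, 65.8], 0.56, [0.331, 0.745])]
[1.79995477e+02 1.46044630e-03 5.99137056e+01] [-54.44649114  26.00366821  42.751717    58.48563956 -17.66118405
 101.26266856 -48.36994526]
```

```bash
python3 -m creep '-0.02 -0.057 0 -7.5 0.087;-0.02 -0.057 0 -7.5 0.087;-0.02 -0.057 0 -7.5 0.087;-0.02 -0.057 0 -7.5 0.087;-0.02 -0.057 0 -7.5 0.087;-0.02 -0.057 0 -7.5 0.087;-0.03 -0.057 0 -7.5 0.087;-0.03 -0.057 0 -7.5 0.087'|head -3;python3 -m creep '0 0 0 0 0.087;0 0 0 0 0.087'
python3 - <<'E'
from h import *
K={c:snap(c)[1] for c in('wrist',)}
im,k=snap('wrist');cv2.imwrite('pics/j1.png',im[:,:,::-1]);np.savez('j1.npz',w=im,**k)
for n in ['red_jar','blue_jar','red_pad','blue_pad','chisel1','tray']:
  for c in K:
    r=finder.tip_of(n,c);z=.003 if n[0] in'lrb' else 0
    print(n,c,[(np.round(x['xy'],1).tolist(),round(x['p'],2),np.round(at_z(c,K[c],x['xy'],z),3)[:2].tolist()) for x in r if x['p']>.3])
print(get_obs()['tool_rot'],get_obs()['qpos'])
E
```

```text
time_s: 23.15
tool_pos: [0.4331, -0.149, 0.3652]
tool_rot: [-179.9, -0.1, -0.3]
time_s: 23.4
tool_pos: [0.4342, -0.147, 0.3653]
tool_rot: [-179.9, -0.0, -0.1]
force: [-0.3, 0.4, -0.8]
grip_width: 0.0872
grasp_force: 0.0
red_jar wrist [([308.8, 154.9], 0.95, [0.483, -0.126]), ([158.2, 69.6], 0.71, [0.632, 0.115])]
blue_jar wrist [([171.0, 177.6], 0.76, [0.454, 0.097])]
red_pad wrist [([308.2, 158.3], 0.52, [0.478, -0.125])]
blue_pad wrist []
chisel1 wrist [([480.1, 91.4], 0.94, [0.594, -0.397]), ([463.8, 193.9], 0.7, [0.426, -0.375]), ([158.7, 71.3], 0.32, [0.629, 0.115])]
tray wrist [([292.4, 44.8], 0.81, [0.654, -0.101])]
[ 1.79950344e+02  3.63746870e-02 -1.89331669e-02] [-50.0954321  -16.20483114  52.12426799  91.28959845  12.92516931
  98.64233601 -87.15409687]
```

View pics/j1.png

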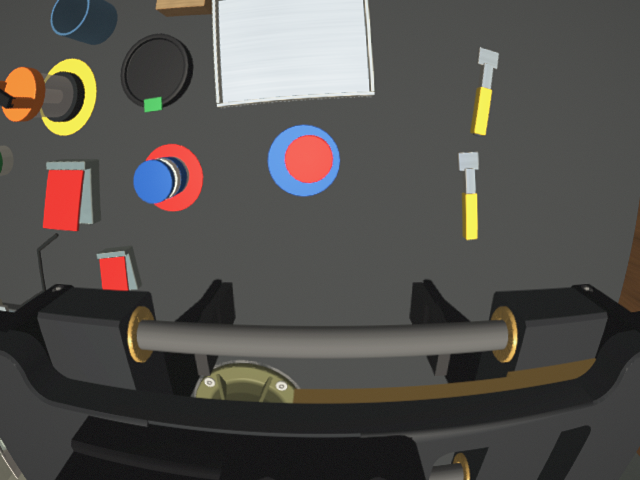

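The view shows the lamp standing on the mat at (30,95), the blue jar's lid at (155,180) on the red pad (173,177), and the red jar (308,158) on the blue pad (304,160). The tray's near edge runs from (217,106) to (373,95), and the chisels are at (484,90) and (470,195). Measuring all of these.

```bash
cat > m.py <<'E'
from h import *
def circ(P):
    A=np.c_[2*P,np.ones(len(P))];s=np.linalg.lstsq(A,(P**2).sum(1),rcond=None)[0];return s[:2].round(4),round(float(np.sqrt(s[2]+s[:2]@s[:2])),4)
RED=((150,0,0),(255,100,110));BLUE=((0,50,120),(110,160,255));YEL=((180,160,0),(255,255,120))
def blob(im,col,pt):
    m=cv2.inRange(np.ascontiguousarray(im),*col);n,l=cv2.connectedComponents(m)
    return (l==l[int(pt[1]),int(pt[0])]).astype(np.uint8)
def pts(m): return max(cv2.findContours(m,0,1)[0],key=cv2.contourArea)[:,0]
def circ_at(c,k,q,z): return circ(np.array([at_z(c,k,x,z)[:2] for x in q]))
def chisel(c,k,im,pt,z=.02):
    q=pts(blob(im,YEL,pt));P=np.array([at_z(c,k,x,z)[:2] for x in q],np.float32)
    (cx,cy),(a,b),ang=cv2.minAreaRect(P)
    u=np.linalg.svd(P-P.mean(0))[2][0]; u=u if u[0]>0 else -u
    return np.round([cx,cy,a,b,np.degrees(np.arctan2(u[1],u[0]))],4)
E
python3 - <<'E'
from m import *
d=dict(np.load('j1.npz'));im=d['w'];kt,ks=cams.calibration('top'),cams.calibration('side')
t,_=snap('top');s,_=snap('side')
q=pts(blob(im,BLUE,(275,160)));print('bluepad',circ_at('wrist',d,cv2.convexHull(q)[:,0],.003))
q=pts(blob(im,RED,(195,180)));q=q[q[:,0]>176];print('redpad',circ_at('wrist',d,q,.003))
for n,col,pt in(('redlid',RED,(308,158)),('bluelid',BLUE,(155,180))):
    q=cv2.convexHull(pts(blob(im,col,pt)))[:,0]
    print(n,circ_at('wrist',d,q,.075))
for pt in((482,110),(470,215)): print('chis',chisel('wrist',d,im,pt))
for pt in((487,238),(485,290)): 
    try: print('chis top',chisel('top',kt,t,pt))
    except Exception as e: print(e)
q=pts(blob(t,BLUE,(390,265)));
for r in finder.masks_of('tray','top')[:1]:
    qq=pts(r['mask'].astype(np.uint8));P=np.array([at_z('top',kt,x,.028)[:2] for x in qq],np.float32);print('tray',cv2.minAreaRect(P),cv2.boxPoints(cv2.minAreaRect(P)))
a,b=[at_z('wrist',d,x,.028) for x in((217,106),(373,95))];print('tray near',a,b)
print(get_obs()['time_s'])
E
```

```text
bluepad (array([ 0.4746, -0.1168]), 0.0552)
redpad (array([0.4525, 0.0813]), 0.0381)
redlid (array([-0.1841, -0.1224]), 1.1552)
bluelid (array([0.4571, 0.0977]), 0.0319)
chis [ 0.5617 -0.3926  0.0203  0.0743 -7.604 ]
chis [ 0.3937 -0.3831  0.0744  0.02    7.1156]
chis top [ 0.5651 -0.3951  0.0239  0.0632 -8.0687]
chis top [ 0.5843  0.1597  2.1753  1.5888 86.6755]
tray ((0.6532860398292542, -0.10257763415575027), (0.1881493330001831, 0.2340581715106964), 2.219757318496704) [[ 0.55474913  0.0107199 ]
 [ 0.56381476 -0.22316264]
 [ 0.75182295 -0.21587518]
 [ 0.7427573   0.01800737]]
tray near [0.56036008 0.0081554  0.028     ] [ 0.57262758 -0.21817003  0.028     ]
23.95
```

```bash
python3 - <<'E'
from m import *
d=dict(np.load('j1.npz'));im=d['w']
print(im[158,308],im[180,195],im[180,155],im[160,275])
RD=((190,0,0),(255,125,125))
q=cv2.convexHull(pts(blob(im,RD,(308,158))))[:,0];print('redlid',len(q),circ_at('wrist',d,q,.075))
q=pts(blob(im,RD,(195,180)));print(q.min(0),q.max(0));P=cv2.convexHull(q)[:,0];P=P[P[:,0]>160];print('redpad',P.tolist(),circ_at('wrist',d,P,.003))
kt=cams.calibration('top');t=cv2.imread('pics/top0.png')[:,:,::-1]
q=cv2.convexHull(pts(blob(t,RD,(325,271))))[:,0];print('redpad top',circ_at('top',kt,q,.003))
E
```

```text
[246 103  90] [245  84  74] [ 68 126 215] [101 159 232]
redlid 30 (array([ 0.4817, -0.1274]), 0.0313)
[146 144] [202 210]
redpad [[176, 144], [182, 146], [188, 149], [195, 156], [198, 161], [199, 163], [201, 168], [202, 174], [202, 182], [201, 187], [200, 191], [197, 197], [193, 202], [192, 203], [188, 206], [182, 209], [179, 210], [167, 210], [161, 208], [163, 145], [168, 144]] (array([0.4538, 0.0976]), 0.0546)
redpad top (array([0.4543, 0.0958]), 0.0563)
```

```bash
python3 -m creep '0.006 0.061 0 0 0.087;0.006 0.061 0 0 0.087;0.006 0.061 0 0 0.087;0.005 0.061 0 0 0.087;0 0 -0.06 0 0.087;0 0 -0.06 0 0.087;0 0 -0.06 0 0.087;0 0 -0.06 0 0.087'|sed -n 2p; python3 -m creep '0 0 -0.045 0 0.087;0 0 0 0 0.087;0 0 0 0 0.087'
python3 - <<'E'
from m import *
im,k=snap('wrist')
RD=((190,0,0),(255,125,125))
print([(x['xy'],x['p']) for x in finder.masks_of('blue_jar','wrist')],proj('wrist',k,(.457,.0977,.075)),proj('wrist',k,get_obs()['tool_pos']))
for r in finder.masks_of('blue_jar','wrist')[:1]:
    ys,xs=np.nonzero(r['mask']);print(xs.min(),xs.max(),ys.min(),ys.max())
E
```

```text
tool_pos: [0.4571, 0.0972, 0.1234]
time_s: 25.32
tool_pos: [0.4586, 0.0973, 0.0818]
tool_rot: [-180.0, -0.1, -0.1]
force: [0.0, -0.7, 0.7]
grip_width: 0.087
grasp_force: 0.0
[([326.4, 262.2], 0.73)] [322.28804037 270.9827585 ] [322.36204634 271.999485  ]
272 377 199 319
```

```bash
python3 -m creep '0 0 -0.03 0 0.087;0 0 -0.03 0 0.087;0 0 -0.02 0 0.087;0 0 -0.007 0 0.087;0 0 0 0 0.087;0 0 0 0 0.05;0 0 0 0 0.05;0 0 0 0 0.05' 25; python3 -m creep '0 0 0 0 0.05;0 0 0 0 0.05;0 0 0 0 0.05;0 0 0.01 0 0.05;0 0 0.02 0 0.05;0 0 0.02 0 0.05;0 0 0 0 0.05'
```

```text
time_s: 26.48
tool_pos: [0.4576, 0.0969, -0.0064]
tool_rot: [-180.0, -0.0, -0.1]
force: [-0.7, -2.8, 1.6]
grip_width: 0.0648
grasp_force: 1.5
time_s: 27.35
tool_pos: [0.4583, 0.0976, 0.0443]
tool_rot: [-179.9, -0.1, -0.1]
force: [1.2, -0.5, -2.2]
grip_width: 0.0634
grasp_force: 25.0
```

```bash
python3 -m creep '0 -0.02 0 0 0.05;0 -0.035 0 0 0.05;0 -0.035 0 0 0.05;0 -0.02 0 0 0.05;0 0 -0.015 0 0.05;0 0 -0.015 0 0.05;0 0 -0.013 0 0.05;0 0 0 0 0.05'|sed -n '2p;4,6p'; python3 -m creep '0 0 -0.004 0 0.05;0 0 -0.003 0 0.05;0 0 0 0 0.05;0 0 0 0 0.05'|sed -n '2p;4,6p'
```

```text
tool_pos: [0.4556, -0.0129, -0.0015]
force: [-0.5, 0.4, -3.2]
grip_width: 0.0638
grasp_force: 25.0
tool_pos: [0.4575, -0.0131, -0.0067]
force: [-0.2, 0.3, -2.0]
grip_width: 0.0637
grasp_force: 25.0
```

```bash
python3 -m creep '0 0 -0.002 0 0.05;0 0 -0.001 0 0.05;0 0 0 0 0.05;0 0 0 0 0.05'|sed -n '2p;4,6p'; python3 -m creep '0 0 0 0 0.07;0 0 0 0 0.087;0 0 0 0 0.087;0 0 0 0 0.087;0 0 0 0 0.087;0 0 0.04 0 0.087;0 0 0.06 0 0.087;0 0 0.03 0 0.087'|sed -n '2p;4,6p'
```

```text
tool_pos: [0.4573, -0.013, -0.0094]
force: [-2.5, -0.3, 4.8]
grip_width: 0.0637
grasp_force: 25.0
tool_pos: [0.4588, -0.0131, 0.1231]
force: [-0.4, 1.3, -0.6]
grip_width: 0.0869
grasp_force: 0.0
```

```bash
python3 -m creep '0.011 -0.057 0 0 0.087;0.012 -0.057 0 0 0.087;0 0 -0.04 0 0.087;0 0 0 0 0.087;0 0 0 0 0.087'|sed -n '2p;4,6p'
python3 - <<'E'
from m import *
im,k=snap('wrist')
for r in finder.masks_of('red_jar','wrist')[:2]:
    ys,xs=np.nonzero(r['mask']);print(r['p'],r['xy'],xs.min(),xs.max(),ys.min(),ys.max())
print(proj('wrist',k,(.4815,-.127,.075)))
E
```

```text
tool_pos: [0.4806, -0.1265, 0.0808]
force: [0.5, 0.0, 0.4]
grip_width: 0.0869
grasp_force: 0.0
0.6 [323.8, 260.2] 271 378 196 317
[323.74013336 267.55094757]
```

```bash
python3 -m creep '0 0 -0.03 0 0.087;0 0 -0.03 0 0.087;0 0 -0.02 0 0.087;0 0 -0.007 0 0.087;0 0 0 0 0.05;0 0 0 0 0.05;0 0 0 0 0.05;0 0 0 0 0.05' 25|sed -n '2p;4,6p'; python3 -m creep '0 0 0 0 0.05;0 0 0 0 0.05;0 0 0.01 0 0.05;0 0 0.03 0 0.05;0 0 0.04 0 0.05;0 0 0.04 0 0.05;0 0 0 0 0.05'
```

```text
tool_pos: [0.481, -0.1274, -0.0061]
force: [-0.5, -0.4, 4.4]
grip_width: 0.0634
grasp_force: 25.0
time_s: 32.95
tool_pos: [0.4822, -0.1272, 0.1156]
tool_rot: [-179.9, -0.3, -0.1]
force: [0.2, -0.3, -3.8]
grip_width: 0.0637
grasp_force: 25.0
```

```bash
python3 -m creep '-0.007 0.044 0 0 0.05;-0.007 0.05 0 0 0.05;-0.007 0.05 0 0 0.05;-0.007 0.05 0 0 0.05;0 0.03 0 0 0.05;0 0 -0.04 0 0.05;0 0 -0.04 0 0.05;0 0 0 0 0.05'|sed -n '2p;4,6p'; python3 -m creep '0 0 -0.02 0 0.05;0 0 -0.012 0 0.05;0 0 -0.006 0 0.05;0 0 0 0 0.05;0 0 0 0 0.05'|sed -n '2p;4,6p'
```

```text
tool_pos: [0.4475, 0.095, 0.0293]
force: [-0.3, -0.8, -3.9]
grip_width: 0.0634
grasp_force: 25.0
tool_pos: [0.4528, 0.0971, -0.0043]
force: [-0.0, -0.1, -3.2]
grip_width: 0.0635
grasp_force: 25.0
```

```bash
python3 -m creep '0 0 -0.002 0 0.05;0 0 0 0 0.05;0 0 0 0 0.05'|sed -n '2p;4p'; python3 -m creep '0 0 -0.001 0 0.05;0 0 0 0 0.05;0 0 0 0 0.05'|sed -n '2p;4p'
```

```text
tool_pos: [0.4529, 0.0972, -0.0061]
force: [-2.2, -0.2, 7.2]
tool_pos: [0.4528, 0.0973, -0.0061]
force: [-5.4, -1.4, 17.2]
```

Down. Release, then fetch the blue jar.

```bash
python3 -m creep '0 0 0.001 0 0.07;0 0 0 0 0.087;0 0 0 0 0.087;0 0 0 0 0.087;0 0 0 0 0.087;0 0 0.04 0 0.087;0 0 0.06 0 0.087;0.004 -0.055 0 0 0.087'|sed -n '2p;4,6p'; python3 -m creep '0 -0.055 0 0 0.087;0 0 -0.02 0 0.087;0 0 0 0 0.087;0 0 0 0 0.087'|sed -n '2p;4,6p'
python3 - <<'E'
from m import *
K={c:snap(c)[1] for c in('wrist','side')}
for r in finder.masks_of('blue_jar','wrist')[:2]:
    ys,xs=np.nonzero(r['mask']);print(r['p'],r['xy'],xs.min(),xs.max(),ys.min(),ys.max())
print(proj('wrist',K['wrist'],(.4575,-.013,.075)))
for n in('red_jar','blue_jar'):
    for r in finder.tip_of(n,'side')[:2]: print(n,r['p'],at_z('side',K['side'],r['xy'],.003)[:2])
E
```

```text
tool_pos: [0.4602, 0.0458, 0.0974]
force: [1.2, -0.1, -1.1]
grip_width: 0.0872
grasp_force: 0.0
tool_pos: [0.4564, -0.0125, 0.0734]
force: [-0.2, 0.3, -0.3]
grip_width: 0.0869
grasp_force: 0.0
0.88 [323.4, 261.5] 269 376 197 320
[323.82127671 271.7282785 ]
red_jar 0.92 [0.45663678 0.09684382]
blue_jar 0.91 [ 0.45842011 -0.00882654]
```

```bash
python3 -m creep '0 0 -0.03 0 0.087;0 0 -0.03 0 0.087;0 0 -0.02 0 0.087;0 0 -0.001 0 0.087;0 0 0 0 0.05;0 0 0 0 0.05;0 0 0 0 0.05;0 0 0 0 0.05' 25|sed -n '2p;4,6p'; python3 -m creep '0 0 0 0 0.05;0 0 0 0 0.05;0 0 0.01 0 0.05;0 0 0.02 0 0.05;0 0 0.02 0 0.05;0 0 0 0 0.05'
```

```text
tool_pos: [0.4568, -0.0129, -0.0072]
force: [-0.4, -0.2, 4.2]
grip_width: 0.0636
grasp_force: 25.0
time_s: 38.83
tool_pos: [0.4573, -0.0127, 0.0432]
tool_rot: [-179.9, -0.2, -0.1]
force: [0.9, 0.1, -2.0]
grip_width: 0.0639
grasp_force: 25.0
```

```bash
python3 -m creep '0.004 -0.02 0 0 0.05;0.005 -0.035 0 0 0.05;0.004 -0.03 0 0 0.05;0.004 -0.019 0 0 0.05;0 0 -0.015 0 0.05;0 0 -0.015 0 0.05;0 0 -0.013 0 0.05;0 0 0 0 0.05'|sed -n '2p;4,6p'; python3 -m creep '0 0 -0.003 0 0.05;0 0 0 0 0.05;0 0 0 0 0.05'|sed -n '2p;4p'; python3 -m creep '0 0 -0.001 0 0.05;0 0 0 0 0.05;0 0 0 0 0.05'|sed -n '2p;4p'
```

```text
tool_pos: [0.4717, -0.1171, -0.0022]
force: [-0.3, 0.7, -2.5]
grip_width: 0.0637
grasp_force: 25.0
tool_pos: [0.4736, -0.117, -0.0035]
force: [0.0, 0.5, -2.5]
tool_pos: [0.4736, -0.117, -0.0042]
force: [-2.5, 0.8, 5.8]
```

```bash
python3 -m creep '0 0 0 0 0.07;0 0 0 0 0.087;0 0 0 0 0.087;0 0 0 0 0.087;0 0 0 0 0.087;0 0 0.04 0 0.087;0 0 0.06 0 0.087;0 0 0.05 0 0.087'|sed -n '2p;4,6p'; python3 -m creep '-0.012 -0.055 0 2 0.087;-0.012 -0.055 0 2 0.087;-0.012 -0.055 0 1 0.087;-0.012 -0.055 0 1 0.087;-0.005 -0.043 0 1 0.087;0 0 0 0 0.087;0 0 0 0 0.087'|sed -n '2p;4,6p'
python3 - <<'E'
from m import *
im,k=snap('wrist')
u=proj('wrist',k,(.394,-.383,.02));print(u)
m=cv2.inRange(np.ascontiguousarray(im),*YEL);n,l,st,ce=cv2.connectedComponentsWithStats(m)
for i in range(1,n):
    if st[i,4]>60:
        q=pts((l==i).astype(np.uint8));P=np.array([at_z('wrist',k,x,.02)[:2] for x in q],np.float32);print(st[i],cv2.minAreaRect(P))
for n in('red_jar','blue_jar','chisel1'):
    for r in finder.tip_of(n,'wrist')[:2]: print(n,r['p'],r['xy'],at_z('wrist',k,r['xy'],.003)[:2])
print(get_obs()['tool_rot'],get_obs()['qpos'])
E
```

```text
tool_pos: [0.4733, -0.1175, 0.1468]
force: [1.8, 1.9, -0.7]
grip_width: 0.0871
grasp_force: 0.0
tool_pos: [0.4202, -0.3796, 0.1448]
force: [0.2, 0.8, -0.3]
grip_width: 0.0871
grasp_force: 0.0
[322.91749908 250.34507399]
[337  27  42  84 468] ((0.561490535736084, -0.39285221695899963), (0.020177636295557022, 0.07469063252210617), 82.25930786132812)
[313 211  22  78 526] ((0.393593430519104, -0.38369080424308777), (0.07496408373117447, 0.019660787656903267), 6.502874374389648)
blue_jar 0.76 [82.6, 147.2] [ 0.47031882 -0.11701597]
chisel1 0.97 [364.5, 35.3] [ 0.59731842 -0.39663204]
chisel1 0.95 [322.1, 210.1] [ 0.42804517 -0.37809741]
[-1.79945433e+02 -5.15821863e-02  7.10194505e+00] [-17.14414733  17.71743594  67.33507738 100.07784997 -17.09499777
  73.6347328  -28.75656215]
```

```bash
python3 -m creep '0 0 -0.05 0 0.087;0 0 -0.05 0 0.087;0 0 -0.04 0 0.087;0 0 -0.02 0 0.087;0 0 -0.008 0 0.087;0 0 0 0 0.087;0 0 0 0 0.087'|sed -n '2,6p'
```

```text
tool_pos: [0.4212, -0.3809, -0.0215]
tool_rot: [179.9, -0.1, 6.9]
force: [0.3, 0.2, 0.4]
grip_width: 0.0871
grasp_force: 0.0
```

```bash
python3 -m creep '0 0 -0.003 0 0.087;0 0 -0.002 0 0.087;0 0 0 0 0.01;0 0 0 0 0.01;0 0 0 0 0.01;0 0 0 0 0.01;0 0 0 0 0.01;0 0 0 0 0.01' 30|sed -n '2,6p';python3 -m creep '0 0 0 0 0.01;0 0 0 0 0.01;0 0 0 0 0.01;0 0 0 0 0.01;0 0 0 0 0.01;0 0 0 0 0.01'|sed -n '2,6p'
```

```text
tool_pos: [0.4202, -0.3801, -0.0279]
tool_rot: [180.0, 0.0, 6.9]
force: [1.0, 0.2, -0.4]
grip_width: 0.0352
grasp_force: 0.0
tool_pos: [0.4203, -0.3803, -0.0278]
tool_rot: [180.0, -0.0, 6.9]
force: [0.2, -1.0, -1.7]
grip_width: 0.0193
grasp_force: 30.0
```

```bash
python3 -m creep '0 0 0.02 0 0.01;0 0 0.04 0 0.01;0 0 0.04 0 0.01;0.025 0.03 0 -1 0.01;0.033 0.046 0 -1 0.01;0.033 0.046 0 -1 0.01;0.033 0.046 0 -1.1 0.01;0.033 0.046 0 0 0.01'|sed -n '2,6p'; python3 -m creep '0.033 0.046 0 0 0.01;0.025 0.04 0 0 0.01;0.012 0.022 0 0 0.01;0 0 0 0 0.01;0 0 0 0 0.01'|sed -n '2,6p'
python3 - <<'E'
from m import *
im,k=snap('wrist');o=get_obs();cv2.imwrite('pics/t1.png',im[:,:,::-1]);np.savez('t1.npz',w=im,**k);print(o['qpos'])
m=cv2.inRange(np.ascontiguousarray(im),*YEL);n,l,st,ce=cv2.connectedComponentsWithStats(m)
for i in range(1,n):
    if st[i,4]>60:
        q=pts((l==i).astype(np.uint8))
        for z in(.02,.12):P=np.array([at_z('wrist',k,x,z)[:2] for x in q],np.float32);print(st[i],cv2.minAreaRect(P))
for r in finder.masks_of('tray','wrist')[:1]:
    q=pts(r['mask'].astype(np.uint8));print(cv2.approxPolyDP(cv2.convexHull(q),5,True)[:,0].tolist(),r['p'])
    for p in cv2.approxPolyDP(cv2.convexHull(q),5,True)[:,0]: print(p,at_z('wrist',k,p,.028)[:2])
E
```

```text
tool_pos: [0.578, -0.1643, 0.0733]
tool_rot: [-180.0, -0.0, 2.8]
force: [0.5, -0.5, -1.9]
grip_width: 0.0197
grasp_force: 30.0
tool_pos: [0.646, -0.0609, 0.0726]
tool_rot: [179.9, 0.0, 2.6]
force: [-0.1, -0.7, -2.7]
grip_width: 0.0191
grasp_force: 30.0
[-39.05945322  32.67490709  57.61683254  92.53597333 -28.7593165
  70.96074205 -63.31338755]
[   0  207   25  104 1507] ((0.6079922914505005, 0.2417410910129547), (0.03958433121442795, 0.11586766690015793), 72.18894958496094)
[   0  207   25  104 1507] ((0.6537274122238159, 0.12461473792791367), (0.024036329239606857, 0.07035688310861588), 72.18894958496094)
[ 302  291   41   35 1432] ((0.5961405038833618, -0.06275718659162521), (0.02928965352475643, 0.031158447265625), 2.6289544105529785)
[ 302  291   41   35 1432] ((0.6465306878089905, -0.060282062739133835), (0.017785221338272095, 0.018919967114925385), 2.628999710083008)
[ 303  358   38   31 1153] ((0.5341498255729675, -0.0653238445520401), (0.0321560837328434, 0.03118835762143135), 2.622044563293457)
[ 303  358   38   31 1153] ((0.6088889241218567, -0.06184059754014015), (0.01952575147151947, 0.018938131630420685), 2.621973991394043)
[[531, 118], [528, 209], [510, 318], [269, 308], [223, 292], [212, 112], [388, 106]] 0.98
[531 118] [ 0.75230602 -0.2077161 ]
[528 209] [ 0.68438157 -0.21410426]
[510 318] [ 0.59301021 -0.2184653 ]
[269 308] [ 0.59835385 -0.02317687]
[223 292] [0.60920084 0.01155698]
[212 112] [0.73868242 0.01763519]
[388 106] [ 0.74651759 -0.09921917]
```

```bash
python3 -m creep '0 0 -0.035 0 0.01;0 0 -0.03 0 0.01;0 0 -0.017 0 0.01;0 0 -0.008 0 0.01;0 0 0 0 0.01;0 0 -0.002 0 0.01;0 0 0 0 0.01'|sed -n '2,6p'; python3 -m creep '0 0 -0.002 0 0.01;0 0 0 0 0.01;0 0 0 0 0.01'|sed -n '2p;4p'
```

```text
tool_pos: [0.6477, -0.0581, -0.0192]
tool_rot: [180.0, -0.1, 2.8]
force: [-0.6, 0.1, -2.0]
grip_width: 0.0195
grasp_force: 30.0
tool_pos: [0.6472, -0.0581, -0.0219]
force: [-0.1, 0.1, -1.3]
```

Next, lower to contact, release, and go to the second chisel at about (0.589, −0.396) with yaw −7.6.

```bash
python3 -m creep '0 0 -0.001 0 0.01;0 0 0 0 0.01'|sed -n '2p;4p'; python3 -m creep '0 0 0 0 0.04;0 0 0 0 0.04;0 0 0 0 0.04;0 0 0 0 0.04;0 0 0.03 0 0.04;0 0 0.06 0 0.087;0 0 0.06 0 0.087;-0.008 -0.05 0 -2 0.087'|sed -n '2,6p'; python3 -m creep '-0.008 -0.055 0 -2 0.087;-0.008 -0.055 0 -2 0.087;-0.008 -0.055 0 -2 0.087;-0.012 -0.055 0 -2 0.087;-0.014 -0.055 0 0 0.087;0 -0.013 0 0 0.087;0 0 0 0 0.087;0 0 0 0 0.087'|sed -n '2,6p'
python3 - <<'E'
from m import *
im,k=snap('wrist')
m=cv2.inRange(np.ascontiguousarray(im),*YEL);n,l,st,ce=cv2.connectedComponentsWithStats(m)
for i in range(1,n):
    if st[i,4]>60:
        q=pts((l==i).astype(np.uint8));P=np.array([at_z('wrist',k,x,.02)[:2] for x in q],np.float32);print(st[i],cv2.minAreaRect(P))
for r in finder.tip_of('chisel1','wrist')[:3]: print(r['p'],r['xy'],at_z('wrist',k,r['xy'],.003)[:2])
print(get_obs()['tool_pos'],get_obs()['qpos'])
E
```

```text
tool_pos: [0.6473, -0.0581, -0.0228]
force: [0.0, -0.5, -0.9]
tool_pos: [0.6444, -0.1038, 0.1322]
tool_rot: [-179.9, -0.5, 1.3]
force: [-0.0, -0.8, -0.3]
grip_width: 0.0623
grasp_force: 0.0
tool_pos: [0.5907, -0.3936, 0.1268]
tool_rot: [-179.9, -0.0, -7.0]
force: [0.3, 0.1, 0.3]
grip_width: 0.087
grasp_force: 0.0
[  8 209  28  65 678] ((0.6189820766448975, -0.054195791482925415), (0.07584014534950256, 0.019464166834950447), 2.5119781494140625)
[ 315  218   24   80 1750] ((0.5619677901268005, -0.3931232988834381), (0.019311154261231422, 0.07399517297744751), 81.91411590576172)
0.73 [21.1, 209.2] [ 0.65392033 -0.0509466 ]
0.65 [324.7, 215.2] [ 0.5974147  -0.39603601]
[ 0.5908098  -0.39353559  0.12694945] [ -5.72393128  38.20875414  58.472459    79.20940291 -32.40415584
  80.21816995 -44.50875297]
```

```bash
python3 -m creep '-0.002 -0.0037 -0.04 -1 0.087;0 0 -0.05 0 0.087;0 0 -0.04 0 0.087;0 0 -0.018 0 0.087;0 0 -0.005 0 0.087;0 0 0 0 0.087;0 0 0 0 0.087'|sed -n '2,6p'; python3 -m creep '0 0 -0.002 0 0.01;0 0 0 0 0.01;0 0 0 0 0.01;0 0 0 0 0.01;0 0 0 0 0.01;0 0 0 0 0.01;0 0 0 0 0.01;0 0 0 0 0.01' 30|sed -n '2,6p';python3 -m creep '0 0 0 0 0.01;0 0 0 0 0.01;0 0 0 0 0.01;0 0 0 0 0.01'|sed -n '2,6p'
```

```text
tool_pos: [0.5882, -0.4007, -0.024]
tool_rot: [179.9, -0.1, -8.2]
force: [-0.2, 0.3, 0.2]
grip_width: 0.0871
grasp_force: 0.0
tool_pos: [0.5874, -0.3993, -0.0279]
tool_rot: [-180.0, 0.0, -8.2]
force: [-0.4, 1.1, 0.6]
grip_width: 0.0195
grasp_force: 30.0
tool_pos: [0.5873, -0.3997, -0.0279]
tool_rot: [-180.0, -0.0, -8.2]
force: [0.9, 3.0, 0.9]
grip_width: 0.0195
grasp_force: 30.0
```

```bash
python3 -m creep '0 0 0.02 0 0.01;0 0 0.04 0 0.01;0 0 0.04 0 0.01;0.01 0.035 0 2 0.01;0.012 0.045 0 2 0.01;0.012 0.05 0 2 0.01;0.012 0.05 0 2 0.01;0.012 0.045 0 2 0.01'|sed -n '2,6p'; python3 -m creep '0.008 0.028 0 1 0.01;0 0 0 0 0.01;0 0 -0.035 0 0.01;0 0 -0.03 0 0.01;0 0 -0.017 0 0.01;0 0 -0.008 0 0.01;0 0 0 0 0.01;0 0 0 0 0.01'|sed -n '2,6p'
```

```text
tool_pos: [0.6457, -0.1737, 0.0733]
tool_rot: [180.0, -0.1, 1.9]
force: [1.0, -0.5, -2.1]
grip_width: 0.0194
grasp_force: 30.0
tool_pos: [0.6541, -0.1473, -0.0166]
tool_rot: [180.0, -0.1, 2.8]
force: [-0.4, 0.1, -2.9]
grip_width: 0.0195
grasp_force: 30.0
```

Lower, release, rise and retreat to a viewing position.

```bash
python3 -m creep '0 0 -0.003 0 0.01;0 0 -0.003 0 0.01;0 0 0 0 0.01'|sed -n '2p;4p'; python3 -m creep '0 0 0 0 0.04;0 0 0 0 0.04;0 0 0 0 0.04;0 0 0 0 0.04;0 0 0.03 0 0.04;0 0 0.06 0 0.04;0 0 0.06 0 0.087;0 0 0.06 0 0.087'|sed -n '2,6p'; python3 -m creep '-0.04 0 0.05 0 0.087;-0.05 0.01 0.05 0 0.087;-0.05 0.01 0.03 0 0.087;-0.06 0.01 0 0 0.087;-0.02 0.01 0 0 0.087;0 0 0 0 0.087'|sed -n '2p'
python3 - <<'E'
from m import *
im,k=snap('wrist');cv2.imwrite('pics/f1.png',im[:,:,::-1]);_,ks=snap('side');_,kt=snap('top')
K=dict(wrist=k,side=ks,top=kt)
for n in['lamp','lamp_mat','red_jar','red_pad','blue_jar','blue_pad','chisel1','tray']:
  for c in K: print(n,c,[(round(r['p'],2),r['xy'],at_z(c,K[c],r['xy'],.003)[:2].round(3).tolist()) for r in finder.tip_of(n,c) if r['p']>.4])
m=cv2.inRange(np.ascontiguousarray(im),*YEL);n,l,st,ce=cv2.connectedComponentsWithStats(m)
for i in range(1,n):
    if st[i,4]>60:
        q=pts((l==i).astype(np.uint8));P=np.array([at_z('wrist',k,x,.025)[:2] for x in q],np.float32);print(st[i],cv2.minAreaRect(P))
E
```

```text
tool_pos: [0.6536, -0.1468, -0.0229]
force: [-1.4, 1.2, 3.8]
tool_pos: [0.653, -0.1468, 0.188]
tool_rot: [180.0, -0.0, 2.8]
force: [0.4, 0.1, -0.2]
grip_width: 0.0524
grasp_force: 0.0
tool_pos: [0.4578, -0.108, 0.309]
lamp wrist [(0.89, [70.0, 92.6], [0.609, 0.305])]
lamp side [(0.63, [305.3, 210.0], [0.612, 0.295])]
lamp top [(0.67, [274.6, 224.7], [0.613, 0.303])]
lamp_mat wrist []
lamp_mat side [(0.87, [305.5, 210.6], [0.611, 0.292])]
lamp_mat top [(0.82, [273.8, 225.5], [0.61, 0.306]), (0.63, [401.0, 267.9], [0.465, -0.116])]
red_jar wrist [(0.59, [181.7, 187.6], [0.454, 0.1])]
red_jar side [(0.78, [299.9, 268.3], [0.459, 0.098])]
red_jar top [(0.64, [337.8, 272.3], [0.452, 0.094])]
red_pad wrist [(0.62, [0.0, 153.5], [0.521, 0.492]), (0.58, [69.3, 91.1], [0.612, 0.307])]
red_pad side [(0.58, [297.7, 266.7], [0.457, 0.107])]
red_pad top [(0.82, [340.9, 269.6], [0.461, 0.084])]
blue_jar wrist [(0.75, [334.7, 182.4], [0.469, -0.121])]
blue_jar side [(0.88, [339.7, 313.3], [0.468, -0.111])]
blue_jar top []
blue_pad wrist []
blue_pad side [(0.96, [343.0, 314.0], [0.475, -0.118]), (0.
[... 223 characters left out ...]
 [0.656, -0.066]), (0.64, [396.5, 293.6], [0.658, -0.151])]
chisel1 top [(0.81, [410.8, 207.3], [0.668, -0.152]), (0.76, [380.5, 214.4], [0.644, -0.05])]
tray wrist [(0.76, [326.8, 48.6], [0.654, -0.1])]
tray side [(0.73, [387.0, 284.2], [0.655, -0.107])]
tray top [(0.83, [397.0, 209.6], [0.66, -0.106])]
[355  39  15  56 821] ((0.6276135444641113, -0.14694441854953766), (0.07442636787891388, 0.01815934292972088), 2.7589359283447266)
[286  42  16  55 804] ((0.6198104619979858, -0.05930446460843086), (0.07338230311870575, 0.019362546503543854), 2.9343976974487305)
[  43   48   60   86 1837] ((0.6093409061431885, 0.282728374004364), (0.11817783862352371, 0.13312481343746185), 81.04631042480469)
```

View pics/f1.png

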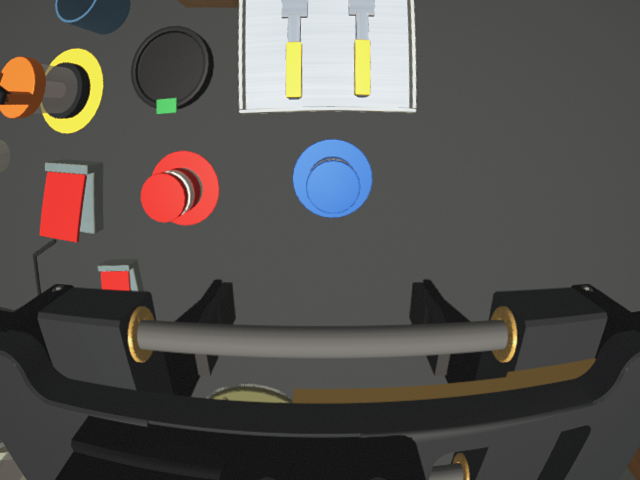

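The final view shows both chisels flat inside the tray at (293,70) and (362,68), the red jar on the red pad (183,188), the blue jar on the blue pad (332,180), the lamp upright on the mat (70,90), and the paddle sprung back up. The gripper touches nothing.

```bash
python3 -c "
from cell import ticket,get_obs
print(get_obs()['time_s']);print(ticket.sign_off())"
```

```text
58.45
the job is handed in; nothing more can be done
None
```

I handed the job in at 58 s: paddle pressed to its stop and released, lamp upright on the yellow mat, jars swapped onto their own pads and both chisels flat in the tray, all confirmed in the last camera views; no verdict came back.

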